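# Pack the profile gauges into their one-way pockets and shut the case

## Robot

A 6-joint arm with a two-finger parallel gripper is mounted at the origin on a cart in front of the work surface, level with it; the furniture and walls round the work are solid. World frame = base frame: x ahead of the robot, y to its left, z up, the work surface at z = 0. Lengths are in m, angles in rad, forces in N, time in s.
With the tool pointing down it reaches from about 0.35 to 0.775 m from the base axis. Payload 7.3 kg.
Tool frame: the origin (TCP) lies at the centre of the arm's flange, where the gripper is bolted on; the fingertips stand 178 mm ahead of it and the grasp point (between the pads) lies 159 mm ahead of it; z points along the fingers, y is the line along which they close (so a half turn about z gives the same grasp; the last joint's range is limited). The gripper opens to 92 mm and grips with 3 to 60 N. Pads are 19 mm wide; open, the fingers measure 130 mm over their backs; the gripper's body (75 mm by 190 mm) begins 47 mm behind the grasp point.
Start: joints at [1.011, 0.342, 1.524, -0, 1.275, -0.146], TCP at [0.211, 0.481, 0.405] pointing down, gripper open.
Joint ranges: [-2.53, 2.53], [-0.77, 2.02], [0.04, 2.7], [-1, 4.14], [0.28, 2.66], [-3.11, 3.11]. Speed limits (rad/s): [2.57, 2.57, 3.14, 3.14, 3.14, 3.14].

## Interface

Orientations are given as a unit quaternion [w, x, y, z].
In Python, from workcell import monitor, vision, r gives the robot as it stands.
- The arm moves only by the tool drive_tool, never from a script. Its argument "targets" is a list of rows, each an object of numbers: "claw": the closure, from 0 (fully open) to 1 (shut); "x", "y", "z": the shift along the tool's x, y, z in m; "rx", "ry", "rz": the turn, a rotation vector about the tool's x, y, z in rad. In form: [{"claw": .., "x": .., "y": .., "z": .., "rx": .., "ry": .., "rz": ..}, ...]. A call has 1 to 10 rows; each row is the pose to reach, as a shift and turn from the pose commanded when the call began, along the tool's axes at that moment; what a row does not reach only later rows make up. A row lasts 1/8 s, in which the tool goes at most 62.5 mm and 10.7 degrees, less where a joint would pass 70% of its speed; a pose out of reach is approached as far as the arm can. A call with a gripper value outside its range is refused whole. The fingers move at their own pace and stop on an object; "squeeze" is the grip in N (left out, the last holds). Time passes only in rows, so rows that repeat a pose let the fingers close. It gives the time, the measured TCP pose, the force, the opening and the grip force at its end, in the units of the state.
- monitor.state(): the state, without advancing time (a new reading comes with each control period).
- vision.read_camera(name): name is "side" or "top" or "wrist"; returns the picture (400x640x3 uint8, red, green, blue); there is no depth.
- vision.calibration(name): a dict with "camera_matrix" (3x3 intrinsics, pixels), "extrinsics" (4x4, takes a point from camera to world coordinates); the wrist camera has in their place "tool_from_camera" (4x4, takes a point from camera to tool coordinates, whose origin is the TCP and whose axes are the flange's). Camera axes: x right, y down, z forward; pixel columns grow to the right and rows downward; lengths in m; the calibration is good to about 2 mm. A picture is of the moment at which its call begins: read the wrist's pose just before it. calibration takes no time and is no camera call.
- r.close_job(): hands the job in; it is judged then, once.
The state is a dict: "time_s": time; "joints": joint angles; "joint_vel": joint speeds; "tau": joint torques, N m; "position": TCP position; "tool_rot": TCP orientation; "force": force on the tool from outside, world axes, zero at the start; "torque": the same for the moment, N m; "finger_gap": finger opening in m; "grasp_force": force on a finger pad.
Only numpy, scipy, OpenCV 4.12 (cv2) and the standard library are available. Lean on these libraries where they do the work, as an engineer would, in place of code of your own. Each camera call takes 0.05 s, during which the arm holds its last target. There are 200 camera calls.

## Task

Put the profile gauges back in their case: first take the loupe that was left on the insert and set it on the bench clear of the case; then turn each gauge lying on the bench until its outline matches the pocket of its own colour and seat it fully home, flush in the insert; last, with all of them in, lower the lid gently until it is fully shut. Leave the mouse, the black pen and the round steel blocks where they are.

Things in the scene. Friction and masses are not known exactly. Their poses are not given: they have to be found in the camera images.
- case: open flat grey case with a black foam-coloured insert, fixed to the bench. 180 x 180, walls 26 high and 6 thick, insert top 20 above the bench. Origin: centre of its underside; +x points away from its front towards the hinge, +y to the left as seen from the front, z up. The insert has four cutout pockets 12 deep, floors 8 above the bench, coloured like the gauge each is for
- lid (a joint): hinge of the case lid: 0 shut, 1.5 to 1.65 at the start (standing open, stop at 1.68). Hinge line: along the case's y axis, at x = +90, z = 26 in the case's frame. The hinge is stiff (about 0.4 N m friction): the lid stays at any angle it is left. It can be pushed shut on its outer (back) face near the edge with 2 to 4 N
- lid_edge (a point): middle of the lid's free edge on its outer face: 180 from the hinge line, 22 proud of the hinge plane; shut: at case x = -90, z = 48; upright: 180 above the hinge and 22 behind it. The lid is a hollow hood 180 wide, 22 deep, with a 50 wide black finger tab 14 long at mid-edge; inside there is 18 of room above the case wall: gauges fit, the loupe does not
- loupe: black and clear cylindrical loupe, 41 diameter, 36 tall, 50 g; at the start it stands on the insert near the middle of the case. Origin: centre of its underside, z up
- mouse: dark computer mouse, 104 x 60 x 38, bystander; origin: centre of its underside
- pen: black pen 145 long, 12 thick, lying, bystander; origin: centre of its underside
- test_block_1: steel reference disc, 60 diameter, 11 thick, bystander; origin: centre of its underside
- tester_front (a point): fixed obstacle, a tall hardness tester: middle of the front edge of its foot, 200 wide, 30 high. A body 132 wide, 180 high begins 8 further back; over it a head with a dial, its front above this point at 550 to 670: pass it at x about 0.40. Right of it, from y = -0.30, stands the measuring machine, 137 high, with a handwheel 175 high at x 0.58, y -0.27
- gauge_red: aluminium plate gauge with a red grip rib, 100 to 210 g; may be absent. Plate 12 thick, bounding outline 46 (its x) by 60 (y); corner +x,+y cut away 20 (x) by 22 (y). Rib on top, over the origin: 30 along x, 12 wide along y, 12 to 30 above the underside: grip it, tips above the plate. Origin: underside, centre of the bounding outline; lies flat, z up, any yaw
- mark_red (a point): point on the red gauge's underside, 24 from its origin along its +y
- pocket_red (a point): centre of the bounding outline of the pocket for the red gauge, at its floor (red floor); axes parallel to the case's. The pocket is the red gauge's outline plus 2.5 all round, 12 deep: the gauge goes in only with its axes parallel to these, the one way round, and then its plate is flush with the insert
- pocket_red_mark (a point): where the point mark_red lies when the red gauge is home: 24 from point pocket_red along the case's +y
- gauge_blue: aluminium plate gauge with a blue grip rib, 100 to 210 g; may be absent. Plate 12 thick, bounding outline 46 (its x) by 60 (y); corner +x,-y cut away 20 (x) by 22 (y). Rib on top, over the origin: 30 along x, 12 wide along y, 12 to 30 above the underside: grip it, tips above the plate. Origin: underside, centre of the bounding outline; lies flat, z up, any yaw
- mark_blue (a point): point on the blue gauge's underside, 24 from its origin along its +y
- pocket_blue (a point): centre of the bounding outline of the pocket for the blue gauge, at its floor (blue floor); axes parallel to the case's. The pocket is the blue gauge's outline plus 2.5 all round, 12 deep: the gauge goes in only with its axes parallel to these, the one way round, and then its plate is flush with the insert
- pocket_blue_mark (a point): where the point mark_blue lies when the blue gauge is home: 24 from point pocket_blue along the case's +y
- gauge_yellow: aluminium plate gauge with a yellow grip rib, 100 to 210 g; may be absent. Plate 12 thick, bounding outline 46 (its x) by 60 (y); corner -x,+y cut away 16 (x) by 14 (y) and -x,-y 16 by 22. Rib on top, over the origin: 30 along x, 12 wide along y, 12 to 30 above the underside: grip it, tips above the plate. Origin: underside, centre of the bounding outline; lies flat, z up, any yaw
- mark_yellow (a point): point on the yellow gauge's underside, 24 from its origin along its +y
- pocket_yellow (a point): centre of the bounding outline of the pocket for the yellow gauge, at its floor (yellow floor); axes parallel to the case's. The pocket is the yellow gauge's outline plus 2.5 all round, 12 deep: the gauge goes in only with its axes parallel to these, the one way round, and then its plate is flush with the insert
- pocket_yellow_mark (a point): where the point mark_yellow lies when the yellow gauge is home: 24 from point pocket_yellow along the case's +y
- gauge_green: aluminium plate gauge with a green grip rib, 100 to 210 g; may be absent. Plate 12 thick, bounding outline 46 (its x) by 60 (y); corner +x,+y cut away 18 (x) by 22 (y) and -x,-y 18 by 14. Rib on top, over the origin: 30 along x, 12 wide along y, 12 to 30 above the underside: grip it, tips above the plate. Origin: underside, centre of the bounding outline; lies flat, z up, any yaw
- mark_green (a point): point on the green gauge's underside, 24 from its origin along its +y
- pocket_green (a point): centre of the bounding outline of the pocket for the green gauge, at its floor (green floor); axes parallel to the case's. The pocket is the green gauge's outline plus 2.5 all round, 12 deep: the gauge goes in only with its axes parallel to these, the one way round, and then its plate is flush with the insert
- pocket_green_mark (a point): where the point mark_green lies when the green gauge is home: 24 from point pocket_green along the case's +y
Things that resemble listed ones, but are neither listed nor needed, are in the scene too. What is shaped like the gauge_blue but orange or turquoise is not meant.

How it is judged:
On the way, in this order (a step that is already met when the one before it is completed fails the run):
1. the loupe rests on the bench, clear of the case and let go (horizontal distance between loupe and case above 0.125 m and height (world z) of loupe below 0.023 m and linear speed of loupe below 0.03 m/s and contact force between loupe and the fingers below 0.1 N), for 0.2 s.
2. every gauge present is home in the pocket of its colour and let go, with the lid still open (horizontal distance between gauge_red and pocket_red below 0.006 m and horizontal distance between mark_red and pocket_red_mark below 0.008 m and z of gauge_red in the frame of pocket_red below 0.004 m and angle between each of gauge_red, gauge_blue, gauge_yellow, gauge_green's own z axis and vertical below 0.08 rad and horizontal distance between gauge_blue and pocket_blue below 0.006 m and horizontal distance between mark_blue and pocket_blue_mark below 0.008 m and z of gauge_blue in the frame of pocket_blue below 0.004 m and horizontal distance between gauge_yellow and pocket_yellow below 0.006 m and horizontal distance between mark_yellow and pocket_yellow_mark below 0.008 m and z of gauge_yellow in the frame of pocket_yellow below 0.004 m and horizontal distance between gauge_green and pocket_green below 0.006 m and horizontal distance between mark_green and pocket_green_mark below 0.008 m and z of gauge_green in the frame of pocket_green below 0.004 m and contact force between each of gauge_red, gauge_blue, gauge_yellow, gauge_green and the fingers below 0.1 N and value of joint lid above 1 rad), for 0.2 s.
3. the lid is shut (value of joint lid below 0.04 rad), for 0.2 s.
At the end, for the whole second after the job is handed in: each gauge present is in its own pocket (origin within 6 mm, mark within 8 mm, under 4 mm above the floor, tilt under 0.08 rad); the loupe is on the bench, over 125 mm from the case's centre, origin under 23 mm high; lid below 0.04 rad; all let go (horizontal distance between gauge_red and pocket_red below 0.006 m and horizontal distance between mark_red and pocket_red_mark below 0.008 m and z of gauge_red in the frame of pocket_red below 0.004 m and angle between each of gauge_red, gauge_blue, gauge_yellow, gauge_green's own z axis and vertical below 0.08 rad and horizontal distance between gauge_blue and pocket_blue below 0.006 m and horizontal distance between mark_blue and pocket_blue_mark below 0.008 m and z of gauge_blue in the frame of pocket_blue below 0.004 m and horizontal distance between gauge_yellow and pocket_yellow below 0.006 m and horizontal distance between mark_yellow and pocket_yellow_mark below 0.008 m and z of gauge_yellow in the frame of pocket_yellow below 0.004 m and horizontal distance between gauge_green and pocket_green below 0.006 m and horizontal distance between mark_green and pocket_green_mark below 0.008 m and z of gauge_green in the frame of pocket_green below 0.004 m and horizontal distance between loupe and case above 0.125 m and height (world z) of loupe below 0.023 m and linear speed of loupe below 0.03 m/s and contact force between each of gauge_red, gauge_blue, gauge_yellow, gauge_green and the fingers below 0.1 N and value of joint lid below 0.04 rad); the robot touches nothing.
It fails at once if the lid is slammed (faster than 2.5 rad/s) (velocity of joint lid below -2.5 rad/s).
It fails at once if the mouse is disturbed (moved more than 30 mm) (distance of mouse from where it was at the start of the episode above 0.03 m).
It fails at once if the pen is disturbed (moved more than 30 mm) (distance of pen from where it was at the start of the episode above 0.03 m).
It fails at once if the steel block is disturbed (moved more than 30 mm) (distance of test_block_1 from where it was at the start of the episode above 0.03 m).
Of gauge_red, gauge_blue, gauge_yellow, gauge_green only 3 to 4 are there at a start; the rules pass over those that are not, and their reading is None.
At some moment in a run one of gauge_red, gauge_blue, gauge_yellow, gauge_green may be knocked a few centimetres aside while the robot is not near it.
Once in a run the grip may slacken for a moment while it holds something.
It also fails if it takes over 210 s, if anything falls off the work surface, if the arm or the gripper's body presses on something with over 40 N, if the wrist force passes 120 N, or if a joint passes its speed limit or range.

## Working session

There is one attempt and no reset: what is moved stays moved. The work goes in short steps, Python scripts to look and compute and a tool call to move; the robot and the scene stay as the last step left them, time stands still between calls to the robot, and variables do not carry over. Pictures are saved under pics/ and viewed, at most 14 in all, crops included, and the job is handed in when it is done.

Besides the shell and the picture viewer there is one more tool, called after ">>>" as a command line: name --argument value ..., lists and objects as JSON in quotes. drive_tool: Moves the arm, as the interface text tells. Its arguments: {"type":"object","properties":{"targets":{"type":"array","items":{"type":"object","properties":{"claw":{"type":"number"},"x":{"type":"number"},"y":{"type":"number"},"z":{"type":"number"},"rx":{"type":"number"},"ry":{"type":"number"},"rz":{"type":"number"}}}},"squeeze":{"type":"number"}},"required":["targets"]}

```bash
mkdir -p pics; python3 - <<'E'
from workcell import monitor, vision, r
import cv2,numpy as np
np.set_printoptions(precision=4,suppress=True)
s=monitor.state();print(s['time_s'],s['position'],s['tool_rot'],s['finger_gap'],s['force'])
for n in ['top','side','wrist']:
    im=vision.read_camera(n);cv2.imwrite(f'pics/{n}0.png',im[:,:,::-1])
    c=vision.calibration(n);print(n,{k:np.array(v) for k,v in c.items()})
E
```

```text
0.0 [0.211  0.4806 0.404 ] [-0.0003  0.2054  0.9787 -0.0007] 0.09208498750730927 [0.1203 0.6558 0.3162]
top {'camera_matrix': array([[380.568 ,   0.    , 323.6011],
       [  0.    , 380.568 , 197.3205],
       [  0.    ,   0.    ,   1.    ]]), 'extrinsics': array([[-0.0247, -0.9857,  0.1667,  0.4068],
       [-0.9995,  0.0273,  0.0129,  0.2055],
       [-0.0173, -0.1663, -0.9859,  1.0869],
       [ 0.    ,  0.    ,  0.    ,  1.    ]])}
side {'camera_matrix': array([[461.773 ,   0.    , 323.8773],
       [  0.    , 461.773 , 194.8263],
       [  0.    ,   0.    ,   1.    ]]), 'extrinsics': array([[-0.9309, -0.1863,  0.3143,  0.1679],
       [-0.3654,  0.4713, -0.8027,  1.2031],
       [ 0.0014, -0.8621, -0.5068,  0.6902],
       [ 0.    ,  0.    ,  0.    ,  1.    ]])}
wrist {'camera_matrix': array([[318.1167,   0.    , 319.5181],
       [  0.    , 318.1167, 198.0721],
       [  0.    ,   0.    ,   1.    ]]), 'tool_from_camera': array([[ 0.0003, -0.9576, -0.2879,  0.0775],
       [ 1.    ,  0.0003, -0.0002, -0.0007],
       [ 0.0003, -0.2879,  0.9576,  0.0203],
       [ 0.    ,  0.    ,  0.    ,  1.    ]])}
```

View pics/top0.png

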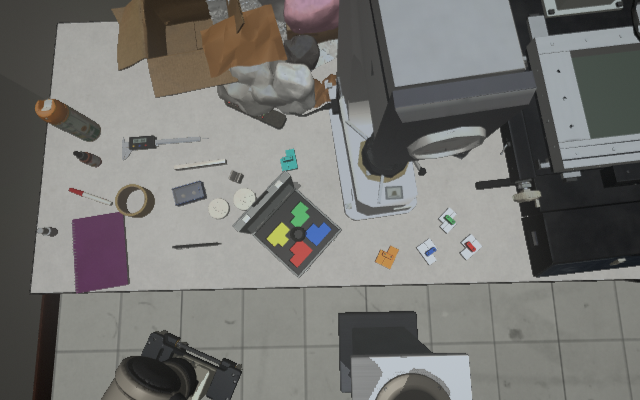

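View pics/side0.png

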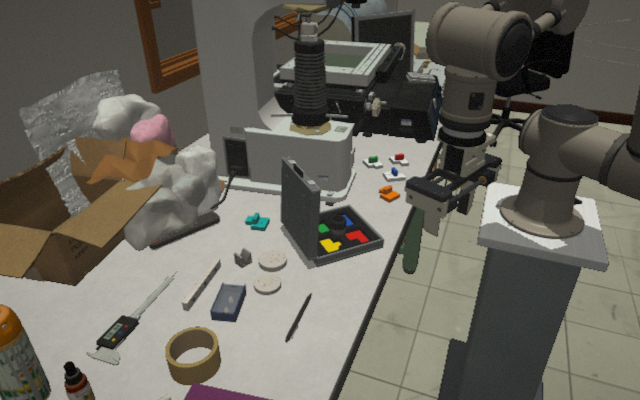

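The top view shows the case at about (300,232) with the loupe at (298,234). Red, blue and green gauges lie on the bench at (470,246), (429,251) and (447,218). There is no yellow gauge, and the orange and turquoise pieces are decoys.

```bash
cat > h.py <<'E'
from workcell import monitor, vision, r
import cv2,numpy as np
from scipy.spatial.transform import Rotation as R
np.set_printoptions(precision=4,suppress=True)
def pose():
    s=monitor.state();q=s['tool_rot'];T=np.eye(4)
    T[:3,:3]=R.from_quat([q[1],q[2],q[3],q[0]]).as_matrix();T[:3,3]=s['position'];return T
def grab(n,save=None):
    c=vision.calibration(n)
    E=pose()@np.array(c['tool_from_camera']) if n=='wrist' else np.array(c['extrinsics'])
    im=vision.read_camera(n)[:,:,::-1].copy()
    if save: cv2.imwrite(f'pics/{save}.png',im)
    return im,np.array(c['camera_matrix']),E
def cast(px,K,E,z):
    px=np.atleast_2d(px).astype(float)
    d=np.c_[px,np.ones(len(px))]@np.linalg.inv(K).T@E[:3,:3].T
    return E[:3,3]+d*((z-E[2,3])/d[:,2])[:,None]
HUE={'red':[(0,8),(172,180)],'yellow':[(22,36)],'green':[(45,78)],'blue':[(100,125)]}
def blobs(im,col,smin=110,amin=15):
    hsv=cv2.cvtColor(im,cv2.COLOR_BGR2HSV);m=np.zeros(im.shape[:2],np.uint8)
    for a,b in HUE[col]: m|=cv2.inRange(hsv,(a,smin,50),(b,255,255))
    m=cv2.morphologyEx(m,cv2.MORPH_CLOSE,np.ones((3,3),np.uint8))
    cs,_=cv2.findContours(m,cv2.RETR_EXTERNAL,cv2.CHAIN_APPROX_NONE)
    return sorted([c for c in cs if cv2.contourArea(c)>=amin],key=cv2.contourArea,reverse=True)
def tool(p,yaw=None):
    "shift in tool axes to world grasp-point target p (159 ahead of TCP, tool down); rz to world yaw of tool y"
    T=pose();g=T[:3,3]+T[:3,2]*.159
    out=T[:3,:3].T@(np.array(p)-g);a=None
    if yaw is not None:
        cur=np.arctan2(T[1,1],T[0,1]);d=(yaw-cur+np.pi/2)%np.pi-np.pi/2;a=-d
    return out,a
E
python3 - <<'E'
from h import *
im,K,E=grab('top')
for c in HUE:
    for b in blobs(im,c):
        (x,y),wh,a=cv2.minAreaRect(b)
        if y<180 or x<200: continue
        print(c,(round(x),round(y)),wh,cv2.contourArea(b),cast([x,y],K,E,.02 if cv2.contourArea(b)<90 else .01)[0])
print('loupe top',cast([298,234],K,E,.056))
print('case corners z26',cast([[341,230],[300,275],[247,233]],K,E,.026))
print('pen',cast([[172,246],[221,243]],K,E,.006),'tester foot',cast([[350,218],[412,208]],K,E,.03),'discs',cast([[219,209],[244,199]],K,E,.011))
E
```

```text
red (298, 252) (17.677669525146484, 22.62741470336914) 319.0 [0.4347 0.2946 0.01  ]
red (471, 246) (10.60660171508789, 3.5355336666107178) 31.0 [ 0.4396 -0.1832  0.02  ]
yellow (280, 236) (17.190414428710938, 22.92055320739746) 300.5 [0.4824 0.3466 0.01  ]
green (299, 215) (16.26345443725586, 21.21320343017578) 253.0 [0.5405 0.2918 0.01  ]
green (450, 219) (9.870336532592773, 3.1454918384552) 21.0 [ 0.515  -0.1317  0.02  ]
blue (317, 231) (17.677669525146484, 22.62741470336914) 316.0 [0.4922 0.24   0.01  ]
blue (430, 251) (3.882901668548584, 9.707253456115723) 30.0 [ 0.4287 -0.0722  0.02  ]
loupe top [[0.4824 0.2908 0.056 ]]
case corners z26 [[0.4927 0.1733 0.026 ]
 [0.3726 0.2894 0.026 ]
 [0.4911 0.4359 0.026 ]]
pen [[0.4614 0.6536 0.006 ]
 [0.4663 0.514  0.006 ]] tester foot [[ 0.5251  0.1473  0.03  ]
 [ 0.5485 -0.0266  0.03  ]] discs [[0.5631 0.5203 0.011 ]
 [0.5902 0.4487 0.011 ]]
```

```bash
python3 - <<'E'
from h import *
T=pose();print(T)
print(tool([.35,.16,.30]))
E
```

```text
[[-0.9156  0.4021 -0.0004  0.211 ]
 [ 0.4021  0.9156 -0.0008  0.4806]
 [ 0.0001 -0.0009 -1.      0.4043]
 [ 0.      0.      0.      1.    ]]
(array([-0.2562, -0.2376, -0.0545]), None)
```

```bash
python3 - <<'E'
from h import *
print(tool([.46,.26,.25],np.radians(135)))
E
```

```text
(array([-0.3167, -0.1018, -0.0046]), np.float64(-1.1992085830375117))
```

>>> drive_tool --targets '[{"claw": 0, "x": -0.317, "y": -0.102, "z": -0.005, "rz": -1.2}, {"claw": 0, "x": -0.317, "y": -0.102, "z": -0.005, "rz": -1.2}, {"claw": 0, "x": -0.317, "y": -0.102, "z": -0.005, "rz": -1.2}, {"claw": 0, "x": -0.317, "y": -0.102, "z": -0.005, "rz": -1.2}, {"claw": 0, "x": -0.317, "y": -0.102, "z": -0.005, "rz": -1.2}, {"claw": 0, "x": -0.317, "y": -0.102, "z": -0.005, "rz": -1.2}, {"claw": 0, "x": -0.317, "y": -0.102, "z": -0.005, "rz": -1.2}, {"claw": 0, "x": -0.317, "y": -0.102, "z": -0.005, "rz": -1.2}, {"claw": 0, "x": -0.317, "y": -0.102, "z": -0.005, "rz": -1.2}]'

```text
invalid input at $.targets[0]: expected keys claw, x, y, z, rx, ry, rz
```

```bash
python3 - <<'E'
from h import *
im,K,E=grab('wrist','w1')
print(pose())
for c in HUE:
    for b in blobs(im,c,amin=200)[:3]:
        (x,y),wh,a=cv2.minAreaRect(b);print(c,(round(x),round(y)),wh,cast([x,y],K,E,.008)[0])
E
```

```text
[[-0.9156  0.4021 -0.0003  0.211 ]
 [ 0.4021  0.9156 -0.0005  0.4807]
 [ 0.0001 -0.0006 -1.      0.4044]
 [ 0.      0.      0.      1.    ]]
yellow (532, 337) (14.0, 148.0) [0.5528 0.6588 0.008 ]
yellow (146, 291) (26.79999351501465, 56.597164154052734) [0.2695 0.1971 0.008 ]
yellow (493, 291) (56.43579864501953, 27.287639617919922) [0.4577 0.627  0.008 ]
```

View pics/w1.png

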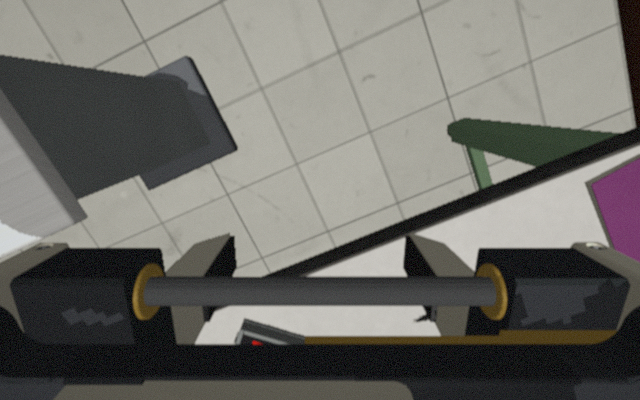

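The wrist picture, taken with no move done, shows the fingers filling rows 235 and below. The usable view is the upper half, which is the tool's +x side. Every row needs all seven keys.

```bash
python3 - <<'E'
from h import *
print(tool([.49,.29,.30],np.radians(135)))
E
```

```text
(array([-0.3321, -0.0624, -0.0545]), np.float64(-1.1991600588107172))
```

>>> drive_tool --targets '[{"claw": 0, "x": 0, "y": -0.03, "z": -0.055, "rx": 0, "ry": 0, "rz": -0.2}, {"claw": 0, "x": -0.332, "y": -0.062, "z": -0.055, "rx": 0, "ry": 0, "rz": -1.2}, {"claw": 0, "x": -0.332, "y": -0.062, "z": -0.055, "rx": 0, "ry": 0, "rz": -1.2}, {"claw": 0, "x": -0.332, "y": -0.062, "z": -0.055, "rx": 0, "ry": 0, "rz": -1.2}, {"claw": 0, "x": -0.332, "y": -0.062, "z": -0.055, "rx": 0, "ry": 0, "rz": -1.2}, {"claw": 0, "x": -0.332, "y": -0.062, "z": -0.055, "rx": 0, "ry": 0, "rz": -1.2}, {"claw": 0, "x": -0.332, "y": -0.062, "z": -0.055, "rx": 0, "ry": 0, "rz": -1.2}, {"claw": 0, "x": -0.332, "y": -0.062, "z": -0.055, "rx": 0, "ry": 0, "rz": -1.2}, {"claw": 0, "x": -0.332, "y": -0.062, "z": -0.055, "rx": 0, "ry": 0, "rz": -1.2}, {"claw": 0, "x": -0.332, "y": -0.062, "z": -0.055, "rx": 0, "ry": 0, "rz": -1.2}]'

```text
time_s: 1.5
position: [0.4891, 0.2912, 0.4599]
tool_rot: [0.0, -0.383, 0.924, 0.0]
force: [-0.6, 0.7, -1.0]
finger_gap: 0.092
grasp_force: 0.0
```

```bash
python3 - <<'E'
from h import *
im,K,E=grab('wrist','w2')
print(pose(),monitor.state()['joints'])
for c in HUE:
    for b in blobs(im,c,amin=200)[:3]:
        (x,y),wh,a=cv2.minAreaRect(b);print(c,(round(x),round(y)),wh,cast([x,y],K,E,.008)[0])
E
```

```text
[[-0.7058 -0.7084  0.0001  0.4891]
 [-0.7084  0.7058  0.0003  0.2913]
 [-0.0003  0.0001 -1.      0.46  ]
 [ 0.      0.      0.      1.    ]] [ 0.4024  0.3903  1.2986  0.0002  1.4524 -1.9557]
red (353, 134) (50.0, 41.0) [0.4314 0.2958 0.008 ]
yellow (352, 186) (37.0, 48.0) [0.4815 0.3472 0.008 ]
yellow (522, 337) (14.0, 186.0) [0.4588 0.7276 0.008 ]
yellow (365, 340) (118.99998474121094, 7.999999046325684) [0.6435 0.5519 0.008 ]
green (296, 188) (36.0, 47.0) [0.5392 0.2929 0.008 ]
blue (292, 136) (39.0, 52.0) [0.4911 0.2401 0.008 ]
```

View pics/w2.png

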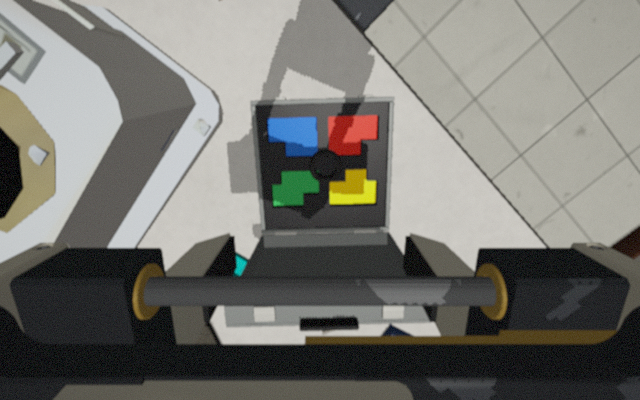

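The wrist view is clear. The case corners are at about (252,102), (392,98), (262,232) and (388,230), and the loupe is at (324,163). I'll fit the insert edges to get the case frame.

```bash
python3 - <<'E'
from h import *
im=cv2.imread('pics/w2.png');g=cv2.GaussianBlur(im,(3,3),0).max(2).astype(float)
K=np.array(vision.calibration('wrist')['camera_matrix']);E=pose()@np.array(vision.calibration('wrist')['tool_from_camera'])
def edge(p): # strongest step index
    d=np.diff(p);i=int(np.argmin(d)); 
    if 0<i<len(d)-1:
        a,b,c=d[i-1],d[i],d[i+1];den=a-2*b+c
        return i+.5+(.5*(a-c)/den if den else 0)
    return i+.5
F=np.array([[c,97+edge(g[97:116,c])] for c in range(272,380,3)])
L=np.array([[250+edge(g[q,250:275]),q] for q in range(115,220,3)])
Rr=np.array([[398-edge(g[q,398:372:-1]),q] for q in range(115,220,3)])
def fit(P,n):
    W=cast(P,K,E,.020)[:,:2]
    v=cv2.fitLine(W.astype(np.float32),cv2.DIST_HUBER,0,.001,.001).ravel()
    res=np.abs((W-v[2:])@[-v[1],v[0]]);print(n,np.degrees(np.arctan2(v[1],v[0])),v[2:],np.median(res));return v
f,l,rr=fit(F,'F'),fit(L,'L'),fit(Rr,'R')
def isec(a,b):
    t=np.linalg.solve(np.c_[a[:2],-b[:2]],b[2:]-a[2:]);return a[2:]+a[:2]*t[0]
A,B=isec(f,l),isec(f,rr);print('front corners R,L',A,B,np.linalg.norm(A-B))
yd=(B-A)/np.linalg.norm(B-A);xd=np.array([yd[1],-yd[0]])
print('yaw',np.degrees(np.arctan2(xd[1],xd[0])),'centre',(A+B)/2+xd*.084)
print('loupe',cast([324,163],K,E,.056))
E
```

```text
F -43.374622 [0.4321 0.2377] 9.069402074588846e-05
L 46.779243 [0.566  0.2553] 0.00011915865344769874
R 46.6079 [0.4296 0.3587] 5.087512419920858e-05
front corners R,L [0.4943 0.179 ] [0.3704 0.296 ] 0.17046279
yaw 46.625374 centre [0.49   0.2986]
loupe [[0.4802 0.2892 0.056 ]]
```

>>> drive_tool --squeeze 20 --targets '[{"claw": 0, "x": 0.008, "y": 0.005, "z": 0.06, "rx": 0, "ry": 0, "rz": -0.026}, {"claw": 0, "x": 0.008, "y": 0.005, "z": 0.12, "rx": 0, "ry": 0, "rz": -0.026}, {"claw": 0, "x": 0.008, "y": 0.005, "z": 0.18, "rx": 0, "ry": 0, "rz": -0.026}, {"claw": 0, "x": 0.008, "y": 0.005, "z": 0.23, "rx": 0, "ry": 0, "rz": -0.026}, {"claw": 0, "x": 0.008, "y": 0.005, "z": 0.255, "rx": 0, "ry": 0, "rz": -0.026}, {"claw": 0, "x": 0.008, "y": 0.005, "z": 0.255, "rx": 0, "ry": 0, "rz": -0.026}, {"claw": 1, "x": 0.008, "y": 0.005, "z": 0.255, "rx": 0, "ry": 0, "rz": -0.026}, {"claw": 1, "x": 0.008, "y": 0.005, "z": 0.255, "rx": 0, "ry": 0, "rz": -0.026}, {"claw": 1, "x": 0.008, "y": 0.005, "z": 0.255, "rx": 0, "ry": 0, "rz": -0.026}, {"claw": 1, "x": 0.008, "y": 0.005, "z": 0.255, "rx": 0, "ry": 0, "rz": -0.026}]'

```text
time_s: 2.8
position: [0.481, 0.2883, 0.2053]
tool_rot: [0.001, -0.395, 0.919, 0.0]
force: [-0.5, -0.7, -0.7]
finger_gap: 0.0567
grasp_force: 0.0
```

```bash
python3 - <<'E'
from h import *
s=monitor.state();print(s['finger_gap'],s['grasp_force'],s['position'],s['force'])
print(tool([.39,.15,.13]))
E
```

```text
0.056694767941713714 0.0 [0.481  0.2883 0.2053] [-0.547  -0.7265 -0.6949]
(array([ 0.1631, -0.0291, -0.0838]), None)
```

>>> drive_tool --targets '[{"claw": 1, "x": 0, "y": 0, "z": 0, "rx": 0, "ry": 0, "rz": 0}, {"claw": 1, "x": 0, "y": 0, "z": 0, "rx": 0, "ry": 0, "rz": 0}, {"claw": 1, "x": 0, "y": 0, "z": 0, "rx": 0, "ry": 0, "rz": 0}, {"claw": 1, "x": 0, "y": 0, "z": -0.04, "rx": 0, "ry": 0, "rz": 0}, {"claw": 1, "x": 0, "y": 0, "z": -0.084, "rx": 0, "ry": 0, "rz": 0}, {"claw": 1, "x": 0, "y": 0, "z": -0.084, "rx": 0, "ry": 0, "rz": 0}]'

```text
time_s: 3.55
position: [0.4818, 0.2887, 0.2921]
tool_rot: [0.004, -0.395, 0.919, -0.0]
force: [0.7, 0.6, -0.9]
finger_gap: 0.0405
grasp_force: 20.0
```

>>> drive_tool --targets '[{"claw": 1, "x": 0.055, "y": -0.01, "z": 0, "rx": 0, "ry": 0, "rz": 0}, {"claw": 1, "x": 0.11, "y": -0.02, "z": 0, "rx": 0, "ry": 0, "rz": 0}, {"claw": 1, "x": 0.164, "y": -0.029, "z": 0, "rx": 0, "ry": 0, "rz": 0}, {"claw": 1, "x": 0.164, "y": -0.029, "z": 0.05, "rx": 0, "ry": 0, "rz": 0}, {"claw": 1, "x": 0.164, "y": -0.029, "z": 0.09, "rx": 0, "ry": 0, "rz": 0}, {"claw": 1, "x": 0.164, "y": -0.029, "z": 0.1, "rx": 0, "ry": 0, "rz": 0}, {"claw": 1, "x": 0.164, "y": -0.029, "z": 0.105, "rx": 0, "ry": 0, "rz": 0}, {"claw": 1, "x": 0.164, "y": -0.029, "z": 0.106, "rx": 0, "ry": 0, "rz": 0}, {"claw": 1, "x": 0.164, "y": -0.029, "z": 0.106, "rx": 0, "ry": 0, "rz": 0}]'

```text
time_s: 4.68
position: [0.3892, 0.1496, 0.1838]
tool_rot: [0.001, -0.395, 0.919, -0.0]
force: [-1.4, 0.7, 2.4]
finger_gap: 0.0405
grasp_force: 20.0
```

>>> drive_tool --targets '[{"claw": 0.9, "x": 0, "y": 0, "z": 0, "rx": 0, "ry": 0, "rz": 0}, {"claw": 0, "x": 0, "y": 0, "z": 0, "rx": 0, "ry": 0, "rz": 0}, {"claw": 0, "x": 0, "y": 0, "z": 0, "rx": 0, "ry": 0, "rz": 0}, {"claw": 0, "x": 0, "y": 0, "z": 0, "rx": 0, "ry": 0, "rz": 0}, {"claw": 0, "x": 0, "y": 0, "z": 0, "rx": 0, "ry": 0, "rz": 0}, {"claw": 0, "x": 0, "y": 0, "z": -0.05, "rx": 0, "ry": 0, "rz": 0}, {"claw": 0, "x": 0, "y": 0, "z": -0.11, "rx": 0, "ry": 0, "rz": 0}, {"claw": 0, "x": 0, "y": 0, "z": -0.17, "rx": 0, "ry": 0, "rz": 0}]'

```text
time_s: 5.68
position: [0.3889, 0.1493, 0.3545]
tool_rot: [-0.0, -0.395, 0.919, 0.0]
force: [1.2, 0.2, 0.8]
finger_gap: 0.0916
grasp_force: 0.0
```

```bash
python3 - <<'E'
from h import *
im,K,E=grab('top','t2'); cv2.imwrite('pics/t2c.png',cv2.resize(im[170:300,240:500],None,fx=3,fy=3))
print(monitor.state()['finger_gap'])
# view gauges: tool y yaw = 90deg-ish => tool x points to robot
print(tool([.50,-.12,.22],np.radians(100)),pose()[:3,:2])
E
```

```text
0.09180723344051767
(array([ 0.1217, -0.2641, -0.0168]), np.float64(0.6379904993097882)) [[-0.6876 -0.726 ]
 [-0.726   0.6877]
 [-0.0094 -0.0069]]
```

View pics/t2c.png

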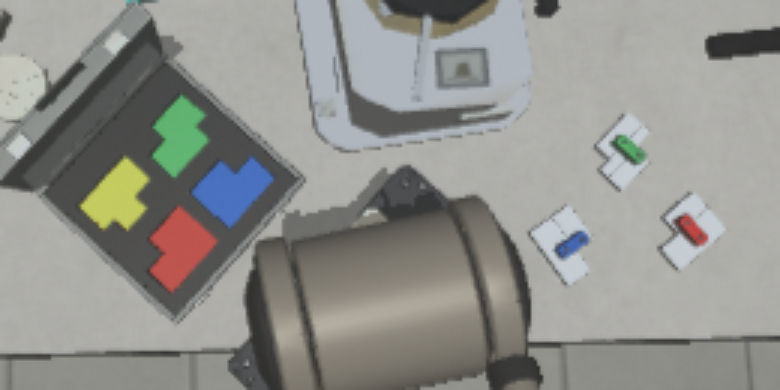

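The loupe stands on the bench out of sight under the arm, and the claw is free of it. The gauges are at crop positions green (628,150), blue (570,245) and red (692,230), and the yellow gauge is absent. Next I'll look at the gauges with the wrist camera.

>>> drive_tool --targets '[{"claw": 0, "x": 0.022, "y": -0.05, "z": -0.04, "rx": 0, "ry": 0, "rz": 0.1}, {"claw": 0, "x": 0.045, "y": -0.1, "z": -0.045, "rx": 0, "ry": 0, "rz": 0.28}, {"claw": 0, "x": 0.08, "y": -0.15, "z": -0.045, "rx": 0, "ry": 0, "rz": 0.46}, {"claw": 0, "x": 0.12, "y": -0.21, "z": -0.045, "rx": 0, "ry": 0, "rz": 0.64}, {"claw": 0, "x": 0.126, "y": -0.258, "z": -0.045, "rx": 0, "ry": 0, "rz": 0.64}, {"claw": 0, "x": 0.126, "y": -0.258, "z": -0.045, "rx": 0, "ry": 0, "rz": 0.64}, {"claw": 0, "x": 0.126, "y": -0.258, "z": -0.045, "rx": 0, "ry": 0, "rz": 0.64}]'

```text
time_s: 6.6
position: [0.4894, -0.1193, 0.3971]
tool_rot: [-0.001, -0.086, 0.996, 0.001]
force: [-0.6, 0.7, -0.6]
finger_gap: 0.0919
grasp_force: 0.0
```

```bash
python3 - <<'E'
from h import *
im,K,E=grab('wrist','w3')
print(pose(),monitor.state()['joints'])
t,K2,E2=grab('top','t3')
for c in ['red','green','blue']:
    for b in blobs(im,c,amin=60)[:2]:
        (x,y),wh,a=cv2.minAreaRect(b);print(c,(round(x),round(y)),wh,a,cast([x,y],K,E,.03)[0])
E
```

```text
[[-0.9851 -0.172  -0.0012  0.4893]
 [-0.172   0.9851  0.0008 -0.1187]
 [ 0.001   0.001  -1.      0.3974]
 [ 0.      0.      0.      1.    ]] [-0.3905  0.3093  1.5934  0.0003  1.2403 -2.1343]
red (272, 119) (27.390260696411133, 10.587015151977539) 60.945396423339844 [ 0.437  -0.1799  0.03  ]
green (308, 193) (25.10948944091797, 10.113544464111328) 54.462318420410156 [ 0.5115 -0.1296  0.03  ]
green (632, 253) (16.0, 14.0) 90.0 [0.5185 0.2664 0.03  ]
blue (610, 223) (31.2008113861084, 55.561180114746094) 60.75117111206055 [0.4863 0.2231 0.03  ]
blue (374, 127) (10.650328636169434, 27.713756561279297) 66.37062072753906 [ 0.4267 -0.0716  0.03  ]
```

View pics/w3.png

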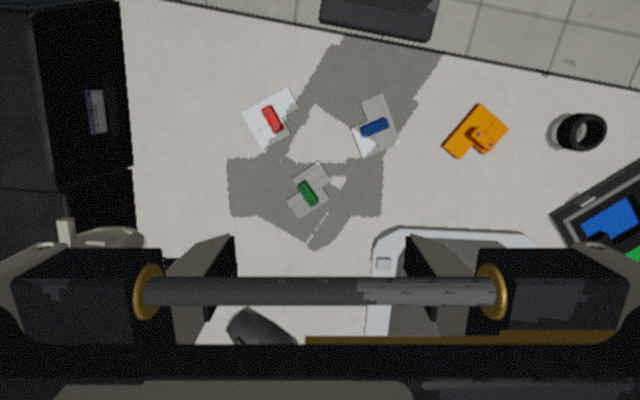

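```bash
python3 - <<'E'
from h import *
im=cv2.imread('pics/w3.png');cv2.imwrite('pics/w3c.png',cv2.resize(im[75:230,225:415],None,fx=3.8,fy=3.8,interpolation=cv2.INTER_CUBIC))
K=np.array(vision.calibration('wrist')['camera_matrix']);E=pose()@np.array(vision.calibration('wrist')['tool_from_camera'])
for c,s in [('red',(13,26)),('green',(13,23)),('blue',(-26,12))]:
    b=[b for b in blobs(im,c,amin=60) if cv2.minAreaRect(b)[0][0]<500][0]
    W=cast(b.reshape(-1,2),K,E,.03)[:,:2]
    (cx,cy),wh,a=cv2.minAreaRect((W*1000).astype(np.float32))
    v=cv2.boxPoints(((cx,cy),wh,a));e=max(v[1]-v[0],v[2]-v[1],key=np.linalg.norm)
    o=cv2.minAreaRect(b)[0];d=cast([o,(o[0]+s[0],o[1]+s[1])],K,E,.03);d=(d[1]-d[0])[:2]
    if e@d<0:e=-e
    yy=np.degrees(np.arctan2(e[0],-e[1]));yy=(np.degrees(np.arctan2(e[1],e[0]))+90+180)%360-180
    print(c,cx,cy,wh,'gauge y yaw',yy)
E
```

```text
red 437.4547119140625 -179.31320190429688 (27.91858673095703, 11.312216758728027) gauge y yaw 128.08093
green 512.0371704101562 -128.87615966796875 (28.977249145507812, 11.655881881713867) gauge y yaw 133.81134
blue 426.9024353027344 -70.99142456054688 (11.394815444946289, 28.959909439086914) gauge y yaw 33.461273
```

View pics/w3c.png

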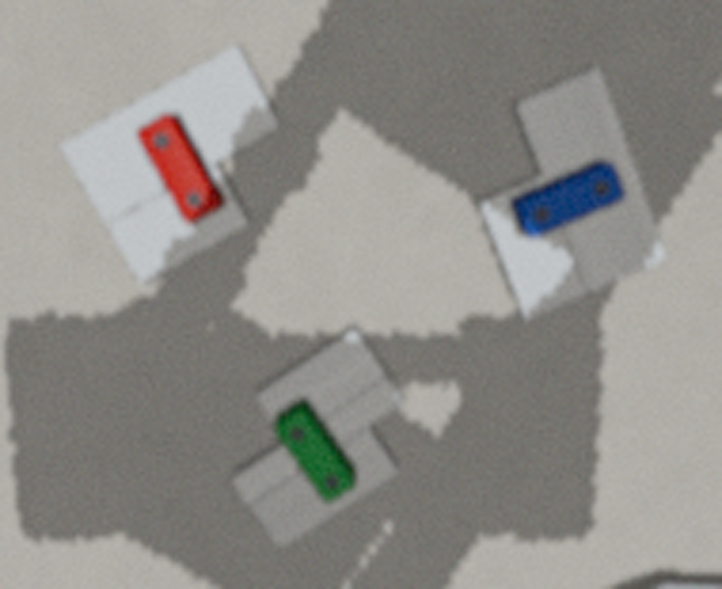

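The zoom settles the orientations. Red's notch is lower right and blue's is upper left. Green's longer cut is on the upper-left side, so its +x points up-left and its gauge-y yaw is −46°. I'll triangulate the handle near green and work out the red grasp.

```bash
python3 - <<'E'
from h import *
K=np.array(vision.calibration('wrist')['camera_matrix']);E=pose()@np.array(vision.calibration('wrist')['tool_from_camera'])
c=vision.calibration('top');K2=np.array(c['camera_matrix']);E2=np.array(c['extrinsics'])
for z in (.05,.1,.15,.175): print(z,cast([298,338],K,E,z)[0],cast([478,184],K2,E2,z)[0],cast([515,184],K2,E2,z)[0])
print(tool([.4375,-.1793,.10],np.radians(128.1)))
E
```

```text
0.05 [ 0.6919 -0.1106  0.05  ] [ 0.6077 -0.2079  0.05  ] [ 0.6048 -0.3091  0.05  ]
0.1 [ 0.6493 -0.114   0.1   ] [ 0.598  -0.1879  0.1   ] [ 0.5953 -0.2842  0.1   ]
0.15 [ 0.6066 -0.1174  0.15  ] [ 0.5883 -0.168   0.15  ] [ 0.5857 -0.2594  0.15  ]
0.175 [ 0.5853 -0.119   0.175 ] [ 0.5835 -0.158   0.175 ] [ 0.581 -0.247  0.175]
(array([ 0.0613, -0.0512,  0.1386]), np.float64(-0.49147369229182347))
```

>>> drive_tool --squeeze 30 --targets '[{"claw": 0.3, "x": 0.03, "y": -0.026, "z": 0.03, "rx": 0, "ry": 0, "rz": -0.17}, {"claw": 0.3, "x": 0.061, "y": -0.051, "z": 0.07, "rx": 0, "ry": 0, "rz": -0.34}, {"claw": 0.3, "x": 0.061, "y": -0.051, "z": 0.12, "rx": 0, "ry": 0, "rz": -0.49}, {"claw": 0.3, "x": 0.061, "y": -0.051, "z": 0.17, "rx": 0, "ry": 0, "rz": -0.49}, {"claw": 0.3, "x": 0.061, "y": -0.051, "z": 0.195, "rx": 0, "ry": 0, "rz": -0.49}, {"claw": 0.3, "x": 0.061, "y": -0.051, "z": 0.205, "rx": 0, "ry": 0, "rz": -0.49}, {"claw": 0.3, "x": 0.061, "y": -0.051, "z": 0.205, "rx": 0, "ry": 0, "rz": -0.49}]'

```text
time_s: 7.58
position: [0.4386, -0.1797, 0.193]
tool_rot: [0.0, -0.326, 0.946, 0.0]
force: [-0.1, 0.3, 0.1]
finger_gap: 0.064
grasp_force: 0.0
```

>>> drive_tool --targets '[{"claw": 1, "x": 0, "y": 0, "z": 0, "rx": 0, "ry": 0, "rz": 0}, {"claw": 1, "x": 0, "y": 0, "z": 0, "rx": 0, "ry": 0, "rz": 0}, {"claw": 1, "x": 0, "y": 0, "z": 0, "rx": 0, "ry": 0, "rz": 0}, {"claw": 1, "x": 0, "y": 0, "z": 0, "rx": 0, "ry": 0, "rz": 0}, {"claw": 1, "x": 0, "y": 0, "z": 0, "rx": 0, "ry": 0, "rz": 0}, {"claw": 1, "x": 0, "y": 0, "z": 0, "rx": 0, "ry": 0, "rz": 0}, {"claw": 1, "x": 0, "y": 0, "z": 0, "rx": 0, "ry": 0, "rz": 0}, {"claw": 1, "x": 0, "y": 0, "z": 0, "rx": 0, "ry": 0, "rz": 0}]'

```text
time_s: 8.57
position: [0.4383, -0.1803, 0.1927]
tool_rot: [-0.0, -0.325, 0.946, 0.0]
force: [-0.3, -0.5, 1.7]
finger_gap: 0.0119
grasp_force: 30.0
```

```bash
python3 - <<'E'
from h import *
for p in [(.41,-.06,.22),(.40,.10,.30),(.46,.24,.30),(.515,.325,.30)]: print(p,*tool(p,np.radians(136.6)))
E
```

```text
(0.41, -0.06, 0.22) [-0.0516  0.1123 -0.1863] -0.15113012350954103
(0.4, 0.1, 0.3) [-0.1421  0.2446 -0.2663] -0.15113012350954103
(0.46, 0.24, 0.3) [-0.2755  0.3181 -0.2662] -0.15113012350954103
(0.515, 0.325, 0.3) [-0.3711  0.3514 -0.2662] -0.15113012350954103
```

>>> drive_tool --targets '[{"claw": 1, "x": 0, "y": 0, "z": -0.03, "rx": 0, "ry": 0, "rz": 0}, {"claw": 1, "x": 0, "y": 0, "z": -0.08, "rx": 0, "ry": 0, "rz": 0}, {"claw": 1, "x": -0.02, "y": 0.04, "z": -0.12, "rx": 0, "ry": 0, "rz": -0.05}, {"claw": 1, "x": -0.04, "y": 0.08, "z": -0.16, "rx": 0, "ry": 0, "rz": -0.1}, {"claw": 1, "x": -0.06, "y": 0.12, "z": -0.2, "rx": 0, "ry": 0, "rz": -0.15}, {"claw": 1, "x": -0.085, "y": 0.165, "z": -0.23, "rx": 0, "ry": 0, "rz": -0.15}, {"claw": 1, "x": -0.11, "y": 0.205, "z": -0.25, "rx": 0, "ry": 0, "rz": -0.15}, {"claw": 1, "x": -0.142, "y": 0.245, "z": -0.266, "rx": 0, "ry": 0, "rz": -0.15}, {"claw": 1, "x": -0.19, "y": 0.27, "z": -0.266, "rx": 0, "ry": 0, "rz": -0.15}, {"claw": 1, "x": -0.235, "y": 0.295, "z": -0.266, "rx": 0, "ry": 0, "rz": -0.15}]'

```text
time_s: 9.82
position: [0.4424, 0.1986, 0.4589]
tool_rot: [0.0, -0.395, 0.919, -0.0]
force: [2.3, -1.2, -2.1]
finger_gap: 0.0118
grasp_force: 30.0
```

>>> drive_tool --targets '[{"claw": 1, "x": -0.045, "y": 0.02, "z": 0, "rx": 0, "ry": 0, "rz": 0}, {"claw": 1, "x": -0.09, "y": 0.04, "z": 0, "rx": 0, "ry": 0, "rz": 0}, {"claw": 1, "x": -0.136, "y": 0.056, "z": 0, "rx": 0, "ry": 0, "rz": 0}, {"claw": 1, "x": -0.136, "y": 0.056, "z": 0, "rx": 0, "ry": 0, "rz": 0}, {"claw": 1, "x": -0.136, "y": 0.056, "z": 0, "rx": 0, "ry": 0, "rz": 0}]'

```text
time_s: 10.45
position: [0.4951, 0.334, 0.458]
tool_rot: [-0.001, -0.395, 0.919, -0.0]
force: [-0.6, -1.1, -1.9]
finger_gap: 0.0115
grasp_force: 30.0
```

```bash
python3 - <<'E'
from h import *
im,K,E=grab('wrist','w4');T=pose()
print(T,monitor.state()['finger_gap']);cx=np.array([.6868,.7269]);cy=np.array([-.7269,.6868]);C=np.array([.4901,.2986])
for c in ['red','green','blue','yellow']:
    b=blobs(im,c,amin=500)[0]
    W=cast(b.reshape(-1,2),K,E,.008)[:,:2]-C
    q=np.c_[W@cx,W@cy];print(c,cv2.boundingRect(b),q.min(0),q.max(0),(q.min(0)+q.max(0))/2,'rectyaw',cv2.minAreaRect((q*1000).astype(np.float32)))
E
```

```text
[[-0.6882 -0.7255 -0.0008  0.4951]
 [-0.7255  0.6882 -0.0007  0.3335]
 [ 0.001   0.0001 -1.      0.4585]
 [ 0.      0.      0.      1.    ]] 0.01186701429540738
red (309, 88, 53, 43) [-0.0679  0.0066] [-0.0152  0.0733] [-0.0416  0.0399] rectyaw ((-41.55894470214844, 39.92328643798828), (66.700927734375, 52.65803527832031), 89.94664001464844)
green (251, 144, 50, 38) [ 0.0031 -0.0737] [ 0.0541 -0.0065] [ 0.0286 -0.0401] rectyaw ((28.62714195251465, -40.098960876464844), (67.11468505859375, 51.000938415527344), 89.94990539550781)
blue (246, 88, 53, 43) [-0.068  -0.0743] [-0.0153 -0.0078] [-0.0416 -0.0411] rectyaw ((-41.63367462158203, -41.06214904785156), (66.55149841308594, 52.65945816040039), 89.94662475585938)
yellow (309, 144, 51, 39) [0.0032 0.0056] [0.0556 0.074 ] [0.0294 0.0398] rectyaw ((29.411365509033203, 39.79104232788086), (68.32191467285156, 52.425601959228516), 89.94994354248047)
```

View pics/w4.png

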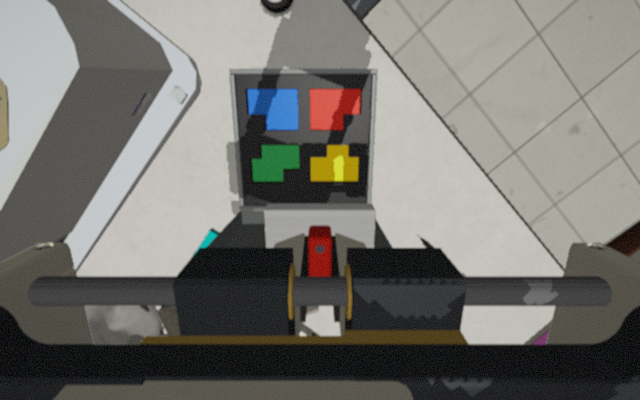

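Wrist view: pockets red (335,109), blue (273,109) and green (276,163). The held red rib tops out at about (319,227). I'll check where the rib sits in the grip.

```bash
cat >> h.py <<'E'
C=np.array([.4901,.2986]);cx=np.array([.6868,.7269]);cy=np.array([-.7269,.6868])
PK={'red':(-.0418,.0394),'blue':(-.0418,-.0394),'green':(.0265,-.0384)}
def pk(c): return C+PK[c][0]*cx+PK[c][1]*cy
def held(im,K,c):
    "front end of held rib in tool coordinates (expect x=.015,y=0), rib top 155 ahead of TCP"
    b=[b for b in blobs(im,c,amin=100) if cv2.boundingRect(b)[1]>195 and 270<cv2.minAreaRect(b)[0][0]<370][0]
    x,y,w,h=cv2.boundingRect(b);t=np.array(vision.calibration('wrist')['tool_from_camera'])
    Z=np.diag([1,1,-1,1.]);P=cast([[x+w/2,y],[x,y+4],[x+w,y+4]],K,Z@t,-.155);return (x,y,w,h),P
E
python3 - <<'E'
from h import *
im=cv2.imread('pics/w4.png');K=np.array(vision.calibration('wrist')['camera_matrix'])
print(held(im,K,'red'))
p=pk('red');print(p,tool([*p,.08],np.radians(136.63)))
E
```

```text
((307, 227, 26, 51), array([[ 0.0242, -0.0004, -0.155 ],
       [ 0.0223, -0.0063, -0.155 ],
       [ 0.0223,  0.0056, -0.155 ]]))
[0.4328 0.2953] (array([0.0702, 0.0189, 0.2195]), np.float64(-0.0020178478721644133))
```

>>> drive_tool --targets '[{"claw": 1, "x": 0.04, "y": 0.01, "z": 0.02, "rx": 0, "ry": 0, "rz": 0}, {"claw": 1, "x": 0.07, "y": 0.019, "z": 0.07, "rx": 0, "ry": 0, "rz": 0}, {"claw": 1, "x": 0.07, "y": 0.019, "z": 0.13, "rx": 0, "ry": 0, "rz": 0}, {"claw": 1, "x": 0.07, "y": 0.019, "z": 0.19, "rx": 0, "ry": 0, "rz": 0}, {"claw": 1, "x": 0.07, "y": 0.019, "z": 0.225, "rx": 0, "ry": 0, "rz": 0}, {"claw": 1, "x": 0.07, "y": 0.019, "z": 0.235, "rx": 0, "ry": 0, "rz": 0}, {"claw": 1, "x": 0.07, "y": 0.019, "z": 0.235, "rx": 0, "ry": 0, "rz": 0}, {"claw": 1, "x": 0.07, "y": 0.019, "z": 0.235, "rx": 0, "ry": 0, "rz": 0}]'

```text
time_s: 11.5
position: [0.434, 0.2965, 0.2256]
tool_rot: [0.002, -0.395, 0.919, 0.0]
force: [-0.4, -0.1, -0.9]
finger_gap: 0.0117
grasp_force: 30.0
```

```bash
python3 - <<'E'
from h import *
print(tool([*pk('red'),.0417],np.radians(136.63)),monitor.state()['force'],monitor.state()['finger_gap'])
E
```

```text
(array([0.0023, 0.0003, 0.0249]), np.float64(-0.0019332812001033872)) [-0.3912 -0.0553 -0.8579] 0.011749825294413919
```

>>> drive_tool --targets '[{"claw": 1, "x": 0.002, "y": 0, "z": 0.005, "rx": 0, "ry": 0, "rz": 0}, {"claw": 1, "x": 0.002, "y": 0, "z": 0.01, "rx": 0, "ry": 0, "rz": 0}, {"claw": 1, "x": 0.002, "y": 0, "z": 0.014, "rx": 0, "ry": 0, "rz": 0}, {"claw": 1, "x": 0.002, "y": 0, "z": 0.017, "rx": 0, "ry": 0, "rz": 0}, {"claw": 1, "x": 0.002, "y": 0, "z": 0.02, "rx": 0, "ry": 0, "rz": 0}, {"claw": 1, "x": 0.002, "y": 0, "z": 0.022, "rx": 0, "ry": 0, "rz": 0}, {"claw": 1, "x": 0.002, "y": 0, "z": 0.024, "rx": 0, "ry": 0, "rz": 0}]'

```text
time_s: 12.38
position: [0.432, 0.2949, 0.2006]
tool_rot: [0.0, -0.395, 0.919, 0.0]
force: [-6.3, -4.1, 23.6]
finger_gap: 0.0117
grasp_force: 30.0
```

>>> drive_tool --targets '[{"claw": 1, "x": 0.002, "y": 0, "z": -0.001, "rx": 0, "ry": 0, "rz": 0}, {"claw": 0.6, "x": 0.002, "y": 0, "z": -0.001, "rx": 0, "ry": 0, "rz": 0}, {"claw": 0.6, "x": 0.002, "y": 0, "z": -0.001, "rx": 0, "ry": 0, "rz": 0}, {"claw": 0.6, "x": 0.0, "y": 0, "z": -0.001, "rx": 0, "ry": 0, "rz": 0}, {"claw": 0.6, "x": 0.0, "y": 0, "z": -0.05, "rx": 0, "ry": 0, "rz": 0}, {"claw": 0.6, "x": -0.03, "y": 0, "z": -0.11, "rx": 0, "ry": 0, "rz": 0}, {"claw": 0.6, "x": -0.07, "y": 0, "z": -0.17, "rx": 0, "ry": 0, "rz": 0}, {"claw": 0.3, "x": -0.07, "y": 0, "z": -0.22, "rx": 0, "ry": 0, "rz": 0}, {"claw": 0.3, "x": -0.07, "y": 0, "z": -0.22, "rx": 0, "ry": 0, "rz": 0}]'

```text
time_s: 13.5
position: [0.4808, 0.3464, 0.4251]
tool_rot: [0.005, -0.395, 0.919, 0.0]
force: [-0.1, 0.8, -1.1]
finger_gap: 0.0523
grasp_force: 0.0
```

```bash
python3 - <<'E'
from h import *
im,K,E=grab('wrist','w5');print(pose()[:3,3])
t,K2,E2=grab('top','t5')
cv2.imwrite('pics/mix5.png',np.hstack([cv2.resize(im[60:220,220:400],(540,480)),cv2.resize(t[200:270,385:485],None,fx=2.5,fy=480/70)]))
for b in blobs(im,'red',amin=60)[:4]:
    W=cast(b.reshape(-1,2),K,E,.038)[:,:2]-C;q=np.c_[W@cx,W@cy];print(cv2.boundingRect(b),cv2.minAreaRect((q*1000).astype(np.float32)))
for c in ['red','blue','green']:
    for b in blobs(t,c): 
        o=cv2.minAreaRect(b)[0]
        if o[0]>390:print(c,o,cast(o,K2,E2,.03))
E
```

```text
[0.4802 0.346  0.4218]
(316, 92, 10, 26) ((-43.974464416503906, 38.79106140136719), (10.033205032348633, 26.484346389770508), 89.94799041748047)
(294, 83, 57, 46) ((-33.385398864746094, 46.71350860595703), (26.887643814086914, 76.82310485839844), 36.70323181152344)
blue (430.49993896484375, 250.99996948242188) [[ 0.4285 -0.0696  0.03  ]]
green (449.6764831542969, 219.2941436767578) [[ 0.5141 -0.1287  0.03  ]]
```

View pics/mix5.png

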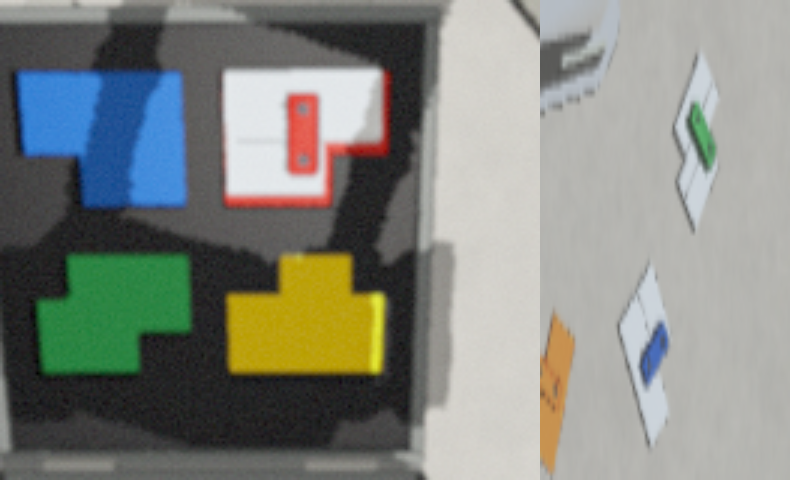

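Red is home, its plate inside the outline and about 2 mm to the front. Blue and green haven't moved. I'll bias the next placements 2 mm toward the hinge and fetch blue.

```bash
sed -i "s/^def pk.*/def pk(c): return C+(PK[c][0]+.0018)*cx+(PK[c][1]+.0005)*cy/" h.py; python3 - <<'E'
from h import *
for p in [(.42,.20,.26),(.40,.08,.26),(.427,-.071,.14)]: print(p,*tool(p,np.radians(33.46)))
E
```

```text
(0.42, 0.2, 0.26) [ 0.147  -0.0567  0.0007] -1.3425293180652424
(0.4, 0.08, 0.26) [ 0.2478 -0.1247  0.0006] -1.3425293180652424
(0.427, -0.071, 0.14) [ 0.3389 -0.2482  0.1206] -1.3425293180652424
```

>>> drive_tool --targets '[{"claw": 0.3, "x": 0.05, "y": -0.02, "z": 0, "rx": 0, "ry": 0, "rz": 0.18}, {"claw": 0.3, "x": 0.1, "y": -0.04, "z": 0, "rx": 0, "ry": 0, "rz": 0.36}, {"claw": 0.3, "x": 0.147, "y": -0.057, "z": 0, "rx": 0, "ry": 0, "rz": 0.54}, {"claw": 0.3, "x": 0.195, "y": -0.09, "z": 0, "rx": 0, "ry": 0, "rz": 0.72}, {"claw": 0.3, "x": 0.245, "y": -0.125, "z": 0, "rx": 0, "ry": 0, "rz": 0.9}, {"claw": 0.3, "x": 0.28, "y": -0.165, "z": 0.02, "rx": 0, "ry": 0, "rz": 1.08}, {"claw": 0.3, "x": 0.31, "y": -0.205, "z": 0.05, "rx": 0, "ry": 0, "rz": 1.26}, {"claw": 0.3, "x": 0.339, "y": -0.248, "z": 0.08, "rx": 0, "ry": 0, "rz": 1.44}, {"claw": 0.3, "x": 0.339, "y": -0.248, "z": 0.12, "rx": 0, "ry": 0, "rz": 1.62}, {"claw": 0.3, "x": 0.339, "y": -0.248, "z": 0.12, "rx": 0, "ry": 0, "rz": 1.8}]'

```text
time_s: 14.85
position: [0.4249, -0.0713, 0.2955]
tool_rot: [-0.005, 0.478, 0.879, -0.001]
force: [-0.1, -0.2, 0.6]
finger_gap: 0.0642
grasp_force: 0.0
```

```bash
python3 - <<'E'
from h import *
im,K,E=grab('top')
for b in blobs(im,'blue'):
    o=cv2.minAreaRect(b)[0]
    if o[0]>390: print('blue',o,cast(o,K,E,.03))
print(pose(),tool([.427,-.071,.034],np.radians(33.46)),monitor.state()['joints'])
E
```

```text
blue (429.5768737792969, 251.61534118652344) [[ 0.4269 -0.0669  0.03  ]]
[[-0.5382  0.8428 -0.0071  0.4255]
 [ 0.8428  0.5382  0.0027 -0.0711]
 [ 0.0061 -0.0045 -1.      0.2967]
 [ 0.      0.      0.      1.    ]] (array([-0.0024,  0.0025,  0.1037]), np.float64(-0.015629992427585115)) [-0.3437  0.3077  1.9196  0.0002  0.9219 -0.9121]
```

>>> drive_tool --targets '[{"claw": 0.3, "x": -0.001, "y": 0.002, "z": 0.05, "rx": 0, "ry": 0, "rz": -0.015}, {"claw": 0.3, "x": -0.001, "y": 0.002, "z": 0.09, "rx": 0, "ry": 0, "rz": -0.015}, {"claw": 0.3, "x": -0.001, "y": 0.002, "z": 0.103, "rx": 0, "ry": 0, "rz": -0.015}, {"claw": 0.3, "x": -0.001, "y": 0.002, "z": 0.103, "rx": 0, "ry": 0, "rz": -0.015}, {"claw": 1, "x": -0.001, "y": 0.002, "z": 0.103, "rx": 0, "ry": 0, "rz": -0.015}, {"claw": 1, "x": -0.001, "y": 0.002, "z": 0.103, "rx": 0, "ry": 0, "rz": -0.015}, {"claw": 1, "x": -0.001, "y": 0.002, "z": 0.103, "rx": 0, "ry": 0, "rz": -0.015}, {"claw": 1, "x": -0.001, "y": 0.002, "z": 0.103, "rx": 0, "ry": 0, "rz": -0.015}, {"claw": 1, "x": -0.001, "y": 0.002, "z": 0.103, "rx": 0, "ry": 0, "rz": -0.015}, {"claw": 1, "x": -0.001, "y": 0.002, "z": 0.103, "rx": 0, "ry": 0, "rz": -0.015}]'

```text
time_s: 16.15
position: [0.4291, -0.0707, 0.1967]
tool_rot: [-0.0, 0.467, 0.884, 0.0]
force: [-0.1, -0.3, 1.8]
finger_gap: 0.0119
grasp_force: 30.0
```

```bash
python3 - <<'E'
from h import *
s=monitor.state();print(s['finger_gap'],s['grasp_force'],s['position'],tool([.427,-.071,.034],np.radians(33.46)))
for p in [(.40,.10,.24),(.46,.22,.26),(*pk('blue'),.12)]: print(p,*tool(p))
E
```

```text
0.011886111075648433 30.000288784503937 [ 0.4291 -0.0707  0.1967] (array([ 0.0009, -0.0019,  0.0037]), np.float64(0.014015843828633967))
(0.4, 0.1, 0.24) [ 0.1575  0.0721 -0.2023] None
(0.46, 0.22, 0.26) [ 0.2229  0.1892 -0.2222] None
(np.float64(0.49090440999999996), np.float64(0.24280748), 0.12) [ 0.2243  0.2276 -0.0822] None
```

>>> drive_tool --targets '[{"claw": 1, "x": 0, "y": 0, "z": -0.04, "rx": 0, "ry": 0, "rz": 0}, {"claw": 1, "x": 0, "y": 0, "z": -0.1, "rx": 0, "ry": 0, "rz": -0.1}, {"claw": 1, "x": 0.04, "y": 0.018, "z": -0.14, "rx": 0, "ry": 0, "rz": -0.28}, {"claw": 1, "x": 0.08, "y": 0.036, "z": -0.17, "rx": 0, "ry": 0, "rz": -0.46}, {"claw": 1, "x": 0.12, "y": 0.054, "z": -0.19, "rx": 0, "ry": 0, "rz": -0.64}, {"claw": 1, "x": 0.158, "y": 0.072, "z": -0.2, "rx": 0, "ry": 0, "rz": -0.82}, {"claw": 1, "x": 0.18, "y": 0.11, "z": -0.2, "rx": 0, "ry": 0, "rz": -1.0}, {"claw": 1, "x": 0.2, "y": 0.15, "z": -0.2, "rx": 0, "ry": 0, "rz": -1.18}, {"claw": 1, "x": 0.22, "y": 0.19, "z": -0.2, "rx": 0, "ry": 0, "rz": -1.36}, {"claw": 1, "x": 0.224, "y": 0.228, "z": -0.18, "rx": 0, "ry": 0, "rz": -1.54}]'

```text
time_s: 17.4
position: [0.4918, 0.2448, 0.3774]
tool_rot: [0.001, -0.283, 0.959, 0.0]
force: [1.0, -1.3, -1.0]
finger_gap: 0.0117
grasp_force: 30.0
```

```bash
python3 - <<'E'
from h import *
s=monitor.state();print(s['finger_gap'],s['grasp_force'],s['position'],tool([*pk('blue'),.07],np.radians(136.63)))
E
```

```text
0.01172221085018066 29.999004006385803 [0.4918 0.2448 0.3774] (array([ 0.0026, -0.001 ,  0.1484]), np.float64(-0.23897018574162132))
```

>>> drive_tool --targets '[{"claw": 1, "x": 0.002, "y": -0.001, "z": 0.04, "rx": 0, "ry": 0, "rz": -0.15}, {"claw": 1, "x": 0.002, "y": -0.001, "z": 0.09, "rx": 0, "ry": 0, "rz": -0.239}, {"claw": 1, "x": 0.002, "y": -0.001, "z": 0.135, "rx": 0, "ry": 0, "rz": -0.239}, {"claw": 1, "x": 0.002, "y": -0.001, "z": 0.15, "rx": 0, "ry": 0, "rz": -0.239}, {"claw": 1, "x": 0.002, "y": -0.001, "z": 0.15, "rx": 0, "ry": 0, "rz": -0.239}, {"claw": 1, "x": 0.002, "y": -0.001, "z": 0.15, "rx": 0, "ry": 0, "rz": -0.239}]'

```text
time_s: 18.15
position: [0.491, 0.2411, 0.2285]
tool_rot: [0.002, -0.392, 0.92, -0.0]
force: [0.5, 0.6, -1.0]
finger_gap: 0.0117
grasp_force: 30.0
```

```bash
python3 - <<'E'
from h import *
s=monitor.state();print(s['finger_gap'],s['force'],s['position'],tool([*pk('blue'),.0457],np.radians(136.63)))
E
```

```text
0.011655145704916436 [ 0.5027  0.5805 -0.9672] [0.491  0.2411 0.2285] (array([-0.0006,  0.0015,  0.0238]), np.float64(-0.00767762586977172))
```

>>> drive_tool --targets '[{"claw": 1, "x": -0.001, "y": 0.001, "z": 0.005, "rx": 0, "ry": 0, "rz": -0.007}, {"claw": 1, "x": -0.001, "y": 0.001, "z": 0.01, "rx": 0, "ry": 0, "rz": -0.007}, {"claw": 1, "x": -0.001, "y": 0.001, "z": 0.014, "rx": 0, "ry": 0, "rz": -0.007}, {"claw": 1, "x": -0.001, "y": 0.001, "z": 0.017, "rx": 0, "ry": 0, "rz": -0.007}, {"claw": 1, "x": -0.001, "y": 0.001, "z": 0.02, "rx": 0, "ry": 0, "rz": -0.007}, {"claw": 1, "x": -0.001, "y": 0.001, "z": 0.022, "rx": 0, "ry": 0, "rz": -0.007}, {"claw": 1, "x": -0.001, "y": 0.001, "z": 0.023, "rx": 0, "ry": 0, "rz": -0.007}]'

```text
time_s: 19.02
position: [0.4902, 0.2423, 0.2047]
tool_rot: [0.0, -0.396, 0.918, -0.0]
force: [-4.7, -2.2, 15.1]
finger_gap: 0.0116
grasp_force: 30.0
```

>>> drive_tool --targets '[{"claw": 1, "x": 0, "y": 0, "z": -0.001, "rx": 0, "ry": 0, "rz": 0}, {"claw": 0.6, "x": 0, "y": 0, "z": -0.001, "rx": 0, "ry": 0, "rz": 0}, {"claw": 0.6, "x": 0, "y": 0, "z": -0.001, "rx": 0, "ry": 0, "rz": 0}, {"claw": 0.6, "x": 0, "y": 0, "z": -0.001, "rx": 0, "ry": 0, "rz": 0}, {"claw": 0.6, "x": 0, "y": 0, "z": -0.05, "rx": 0, "ry": 0, "rz": 0}, {"claw": 0.6, "x": -0.03, "y": 0.02, "z": -0.11, "rx": 0, "ry": 0, "rz": 0}, {"claw": 0.6, "x": -0.06, "y": 0.04, "z": -0.17, "rx": 0, "ry": 0, "rz": 0}, {"claw": 0, "x": -0.06, "y": 0.04, "z": -0.2, "rx": 0, "ry": 0, "rz": 0}, {"claw": 0, "x": -0.06, "y": 0.04, "z": -0.2, "rx": 0, "ry": 0, "rz": 0}]'

```text
time_s: 20.15
position: [0.5026, 0.3143, 0.4076]
tool_rot: [0.004, -0.396, 0.918, 0.0]
force: [-0.0, -0.8, -0.3]
finger_gap: 0.052
grasp_force: 0.0
```

```bash
python3 - <<'E'
from h import *
im,K,E=grab('wrist','w6')
t,K2,E2=grab('top','t6')
cv2.imwrite('pics/mix6.png',np.hstack([cv2.resize(im[50:220,220:400],(540,510)),cv2.resize(t[200:270,385:485],None,fx=2.5,fy=510/70)]))
for b in blobs(t,'green'):
    o=cv2.minAreaRect(b)[0]
    if o[0]>390: print('green',o,cast(o,K2,E2,.03))
for p in [(.42,.18,.25),(.39,.08,.25),(.49,-.12,.24)]: print(p,*tool(p,np.radians(100)))
E
```

```text
green (449.6764831542969, 219.2941436767578) [[ 0.5141 -0.1287  0.03  ]]
(0.42, 0.18, 0.25) [ 0.1533 -0.0319 -0.0056] 0.6388490067947463
(0.39, 0.08, 0.25) [ 0.2465 -0.0788 -0.0056] 0.6388490067947463
(0.49, -0.12, 0.24) [ 0.3231 -0.2889  0.0044] 0.6388490067947463
```

View pics/mix6.png

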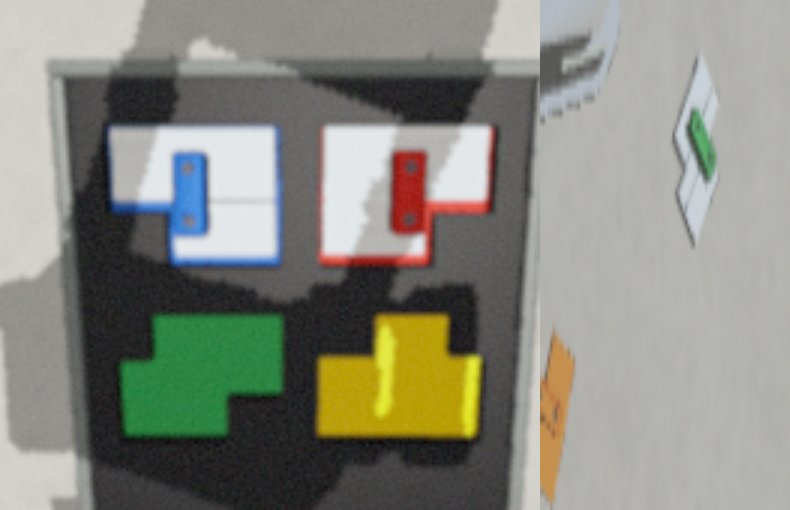

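Blue is home and green is unmoved. The normal grasp line on green would bring the gripper body near the machine's handle. I'll first take green lengthwise, move it toward the robot, and regrasp it there.

```bash
python3 - <<'E'
from h import *
for p in [(.42,.18,.25),(.39,.08,.25),(.41,-.05,.25),(.512,-.129,.14)]: print(p,*tool(p,np.radians(43.8)))
E
```

```text
(0.42, 0.18, 0.25) [ 0.1533 -0.0319 -0.0056] -1.5218686071742336
(0.39, 0.08, 0.25) [ 0.2465 -0.0788 -0.0056] -1.5218686071742336
(0.41, -0.05, 0.25) [ 0.3272 -0.1827 -0.0056] -1.5218686071742336
(0.512, -0.129, 0.14) [ 0.3145 -0.3111  0.1044] -1.5218686071742336
```

>>> drive_tool --targets '[{"claw": 0.3, "x": 0.05, "y": -0.01, "z": 0, "rx": 0, "ry": 0, "rz": 0.18}, {"claw": 0.3, "x": 0.1, "y": -0.02, "z": 0, "rx": 0, "ry": 0, "rz": 0.36}, {"claw": 0.3, "x": 0.15, "y": -0.032, "z": 0, "rx": 0, "ry": 0, "rz": 0.54}, {"claw": 0.3, "x": 0.2, "y": -0.055, "z": 0, "rx": 0, "ry": 0, "rz": 0.72}, {"claw": 0.3, "x": 0.246, "y": -0.08, "z": 0, "rx": 0, "ry": 0, "rz": 0.9}, {"claw": 0.3, "x": 0.287, "y": -0.13, "z": 0, "rx": 0, "ry": 0, "rz": 1.08}, {"claw": 0.3, "x": 0.327, "y": -0.18, "z": 0, "rx": 0, "ry": 0, "rz": 1.26}, {"claw": 0.3, "x": 0.325, "y": -0.23, "z": 0.02, "rx": 0, "ry": 0, "rz": 1.44}, {"claw": 0.3, "x": 0.315, "y": -0.28, "z": 0.04, "rx": 0, "ry": 0, "rz": 1.62}, {"claw": 0.3, "x": 0.315, "y": -0.311, "z": 0.07, "rx": 0, "ry": 0, "rz": 1.62}]'

```text
time_s: 21.5
position: [0.5129, -0.131, 0.3315]
tool_rot: [-0.001, 0.394, 0.919, 0.0]
force: [0.3, -0.0, -0.0]
finger_gap: 0.064
grasp_force: 0.0
```

```bash
python3 - <<'E'
from h import *
im,K,E=grab('top','t7')
for b in blobs(im,'green'):
    o=cv2.minAreaRect(b)[0]
    if o[0]>390: print('green',o,cast(o,K,E,.03))
print(pose()[:3,3],tool([.512,-.129,.035],np.radians(43.8)),monitor.state()['joints'])
E
```

```text
[ 0.5135 -0.1325  0.327 ] (array([0.002 , 0.0023, 0.133 ]), np.float64(-0.003273398310851494)) [-0.397   0.4283  1.6217 -0.0007  1.0978 -1.1579]
```

>>> drive_tool --targets '[{"claw": 0.3, "x": 0.001, "y": 0.002, "z": 0.05, "rx": 0, "ry": 0, "rz": 0}, {"claw": 0.3, "x": 0.001, "y": 0.002, "z": 0.1, "rx": 0, "ry": 0, "rz": 0}, {"claw": 0.3, "x": 0.001, "y": 0.002, "z": 0.131, "rx": 0, "ry": 0, "rz": 0}, {"claw": 0.3, "x": 0.001, "y": 0.002, "z": 0.131, "rx": 0, "ry": 0, "rz": 0}, {"claw": 1, "x": 0.001, "y": 0.002, "z": 0.131, "rx": 0, "ry": 0, "rz": 0}, {"claw": 1, "x": 0.001, "y": 0.002, "z": 0.131, "rx": 0, "ry": 0, "rz": 0}, {"claw": 1, "x": 0.001, "y": 0.002, "z": 0.131, "rx": 0, "ry": 0, "rz": 0}, {"claw": 1, "x": 0.001, "y": 0.002, "z": 0.131, "rx": 0, "ry": 0, "rz": 0}, {"claw": 1, "x": 0.001, "y": 0.002, "z": 0.131, "rx": 0, "ry": 0, "rz": 0}]'

```text
time_s: 22.68
position: [0.5128, -0.1271, 0.2034]
tool_rot: [0.001, 0.393, 0.92, 0.0]
force: [-0.4, -0.3, 6.5]
finger_gap: 0.0289
grasp_force: 30.0
```

```bash
python3 - <<'E'
from h import *
s=monitor.state();print(s['finger_gap'],s['grasp_force'],s['position'],s['force'],tool([.43,-.10,.1],np.radians(120)))
E
```

```text
0.02893440566128309 30.001023709774017 [ 0.5128 -0.1271  0.2034] [-0.4324 -0.3076  6.5146] (array([ 0.077 , -0.0411, -0.0557]), np.float64(-1.3303567381624104))
```

Grip is only 5 mm deep, because the hover reading was taken mid-motion. I'll reopen, go 9 mm lower and regrip.

>>> drive_tool --targets '[{"claw": 0.4, "x": 0, "y": 0, "z": 0, "rx": 0, "ry": 0, "rz": 0}, {"claw": 0.4, "x": 0, "y": 0, "z": 0, "rx": 0, "ry": 0, "rz": 0}, {"claw": 0.4, "x": 0, "y": 0, "z": 0.005, "rx": 0, "ry": 0, "rz": 0}, {"claw": 0.4, "x": 0, "y": 0, "z": 0.009, "rx": 0, "ry": 0, "rz": 0}, {"claw": 0.4, "x": 0, "y": 0, "z": 0.009, "rx": 0, "ry": 0, "rz": 0}, {"claw": 1, "x": 0, "y": 0, "z": 0.009, "rx": 0, "ry": 0, "rz": 0}, {"claw": 1, "x": 0, "y": 0, "z": 0.009, "rx": 0, "ry": 0, "rz": 0}, {"claw": 1, "x": 0, "y": 0, "z": 0.009, "rx": 0, "ry": 0, "rz": 0}, {"claw": 1, "x": 0, "y": 0, "z": 0.009, "rx": 0, "ry": 0, "rz": 0}]'

```text
time_s: 23.8
position: [0.5127, -0.1271, 0.1938]
tool_rot: [0.0, 0.393, 0.92, 0.0]
force: [-0.7, 0.2, 1.0]
finger_gap: 0.0299
grasp_force: 30.0
```

>>> drive_tool --targets '[{"claw": 1, "x": 0, "y": 0, "z": -0.03, "rx": 0, "ry": 0, "rz": 0}, {"claw": 1, "x": 0.025, "y": -0.014, "z": -0.05, "rx": 0, "ry": 0, "rz": -0.15}, {"claw": 1, "x": 0.05, "y": -0.027, "z": -0.05, "rx": 0, "ry": 0, "rz": -0.33}, {"claw": 1, "x": 0.077, "y": -0.041, "z": -0.05, "rx": 0, "ry": 0, "rz": -0.5}, {"claw": 1, "x": 0.077, "y": -0.041, "z": -0.05, "rx": 0, "ry": 0, "rz": -0.68}, {"claw": 1, "x": 0.077, "y": -0.041, "z": -0.05, "rx": 0, "ry": 0, "rz": -0.86}, {"claw": 1, "x": 0.077, "y": -0.041, "z": -0.05, "rx": 0, "ry": 0, "rz": -1.04}, {"claw": 1, "x": 0.077, "y": -0.041, "z": -0.05, "rx": 0, "ry": 0, "rz": -1.2}, {"claw": 1, "x": 0.077, "y": -0.041, "z": -0.03, "rx": 0, "ry": 0, "rz": -1.33}, {"claw": 1, "x": 0.077, "y": -0.041, "z": -0.015, "rx": 0, "ry": 0, "rz": -1.33}]'

```text
time_s: 25.05
position: [0.4297, -0.0998, 0.2082]
tool_rot: [0.0, -0.259, 0.966, 0.0]
force: [-0.1, -0.0, -0.4]
finger_gap: 0.0297
grasp_force: 30.0
```

>>> drive_tool --targets '[{"claw": 1, "x": 0, "y": 0, "z": 0.008, "rx": 0, "ry": 0, "rz": 0}, {"claw": 1, "x": 0, "y": 0, "z": 0.014, "rx": 0, "ry": 0, "rz": 0}, {"claw": 1, "x": 0, "y": 0, "z": 0.015, "rx": 0, "ry": 0, "rz": 0}, {"claw": 1, "x": 0, "y": 0, "z": 0.015, "rx": 0, "ry": 0, "rz": 0}, {"claw": 0.3, "x": 0, "y": 0, "z": 0.014, "rx": 0, "ry": 0, "rz": 0}, {"claw": 0.3, "x": 0, "y": 0, "z": 0.014, "rx": 0, "ry": 0, "rz": 0}, {"claw": 0.3, "x": 0, "y": 0, "z": 0.014, "rx": 0, "ry": 0, "rz": 0}, {"claw": 0.3, "x": 0, "y": 0, "z": 0.014, "rx": 0, "ry": 0, "rz": 0}, {"claw": 0.3, "x": 0, "y": 0, "z": -0.03, "rx": 0, "ry": 0, "rz": 0}]'

```text
time_s: 26.18
position: [0.429, -0.0996, 0.237]
tool_rot: [-0.003, -0.259, 0.966, 0.002]
force: [1.2, -0.5, -0.3]
finger_gap: 0.0643
grasp_force: 0.0
```

>>> drive_tool --targets '[{"claw": 0.3, "x": 0, "y": 0, "z": -0.05, "rx": 0, "ry": 0, "rz": 0}, {"claw": 0.3, "x": -0.045, "y": 0, "z": -0.11, "rx": 0, "ry": 0, "rz": 0}, {"claw": 0.3, "x": -0.07, "y": 0, "z": -0.16, "rx": 0, "ry": 0, "rz": 0}, {"claw": 0.3, "x": -0.07, "y": 0, "z": -0.16, "rx": 0, "ry": 0, "rz": 0}, {"claw": 0.3, "x": -0.07, "y": 0, "z": -0.16, "rx": 0, "ry": 0, "rz": 0}]'

```text
time_s: 26.8
position: [0.4901, -0.0647, 0.3982]
tool_rot: [-0.0, -0.259, 0.966, 0.0]
force: [0.7, 0.6, -0.3]
finger_gap: 0.0643
grasp_force: 0.0
```

```bash
python3 - <<'E'
from h import *
im,K,E=grab('wrist','w8');print(pose()[:3,3])
for b in blobs(im,'green',amin=60):
    o=cv2.minAreaRect(b)[0]
    if o[0]>500: continue
    W=cast(b.reshape(-1,2),K,E,.03)[:,:2];(x,y),wh,a=cv2.minAreaRect((W*1000).astype(np.float32))
    yw=a if wh[0]<wh[1] else a+90
    print(o,x,y,wh,'rib short-axis yaw',yw);print(tool([x/1000,y/1000,.12],np.radians(yw)))
    cv2.imwrite('pics/w8c.png',cv2.resize(im[max(0,int(o[1])-60):int(o[1])+60,int(o[0])-60:int(o[0])+60],None,fx=4,fy=4))
E
```

```text
[ 0.4898 -0.0649  0.3974]
(319.0, 112.5) 431.549560546875 -99.93345642089844 (9.188952445983887, 27.525339126586914) rib short-axis yaw 30.021223068237305
(array([ 0.0674, -0.0018,  0.1185]), np.float64(1.5700022874928299))
```

View pics/w8c.png

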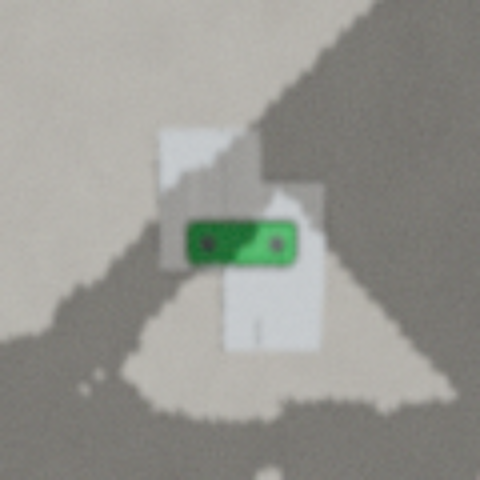

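Green lies as planned: the 22 mm cut is lower left and the 14 mm cut upper right, so gauge-y yaw is 30°. Regrasping.

>>> drive_tool --targets '[{"claw": 0.3, "x": 0.02, "y": 0, "z": 0.02, "rx": 0, "ry": 0, "rz": 0.18}, {"claw": 0.3, "x": 0.04, "y": -0.002, "z": 0.04, "rx": 0, "ry": 0, "rz": 0.36}, {"claw": 0.3, "x": 0.068, "y": -0.002, "z": 0.06, "rx": 0, "ry": 0, "rz": 0.54}, {"claw": 0.3, "x": 0.068, "y": -0.002, "z": 0.1, "rx": 0, "ry": 0, "rz": 0.72}, {"claw": 0.3, "x": 0.068, "y": -0.002, "z": 0.12, "rx": 0, "ry": 0, "rz": 0.9}, {"claw": 0.3, "x": 0.068, "y": -0.002, "z": 0.14, "rx": 0, "ry": 0, "rz": 1.08}, {"claw": 0.3, "x": 0.068, "y": -0.002, "z": 0.15, "rx": 0, "ry": 0, "rz": 1.26}, {"claw": 0.3, "x": 0.068, "y": -0.002, "z": 0.16, "rx": 0, "ry": 0, "rz": 1.44}, {"claw": 0.3, "x": 0.068, "y": -0.002, "z": 0.17, "rx": 0, "ry": 0, "rz": 1.57}, {"claw": 0.3, "x": 0.068, "y": -0.002, "z": 0.18, "rx": 0, "ry": 0, "rz": 1.57}]'

```text
time_s: 28.1
position: [0.4314, -0.1006, 0.2172]
tool_rot: [-0.002, 0.5, 0.866, -0.0]
force: [-0.5, -0.3, -0.7]
finger_gap: 0.064
grasp_force: 0.0
```

>>> drive_tool --targets '[{"claw": 0.3, "x": 0, "y": 0, "z": 0.012, "rx": 0, "ry": 0, "rz": 0}, {"claw": 0.3, "x": 0, "y": 0, "z": 0.024, "rx": 0, "ry": 0, "rz": 0}, {"claw": 0.3, "x": 0, "y": 0, "z": 0.024, "rx": 0, "ry": 0, "rz": 0}, {"claw": 0.3, "x": 0, "y": 0, "z": 0.024, "rx": 0, "ry": 0, "rz": 0}, {"claw": 1, "x": 0, "y": 0, "z": 0.024, "rx": 0, "ry": 0, "rz": 0}, {"claw": 1, "x": 0, "y": 0, "z": 0.024, "rx": 0, "ry": 0, "rz": 0}, {"claw": 1, "x": 0, "y": 0, "z": 0.024, "rx": 0, "ry": 0, "rz": 0}, {"claw": 1, "x": 0, "y": 0, "z": 0.024, "rx": 0, "ry": 0, "rz": 0}, {"claw": 1, "x": 0, "y": 0, "z": 0.024, "rx": 0, "ry": 0, "rz": 0}, {"claw": 1, "x": 0, "y": 0, "z": 0.024, "rx": 0, "ry": 0, "rz": 0}]'

```text
time_s: 29.35
position: [0.4325, -0.1006, 0.1947]
tool_rot: [-0.0, 0.5, 0.866, 0.0]
force: [-0.6, 0.1, 0.6]
finger_gap: 0.012
grasp_force: 30.0
```

```bash
python3 - <<'E'
from h import *
s=monitor.state();T=pose();print(s['finger_gap'],s['grasp_force'],s['position'],s['force'],'yaw',np.degrees(np.arctan2(T[1,1],T[0,1])),tool([.4305,-.0998,.0345]))
for p in [(.40,.10,.24),(.46,.20,.28),(*pk('green'),.28)]: print(p,*tool(p))
E
```

```text
0.011965549038041465 29.99995619058609 [ 0.4325 -0.1006  0.1947] [-0.5935  0.1464  0.6095] yaw 30.0184040506923 (array([ 0.0017, -0.0014,  0.0012]), None)
(0.4, 0.1, 0.24) [ 0.1899  0.0722 -0.2043] None
(0.46, 0.2, 0.28) [ 0.2465  0.1742 -0.2443] None
(np.float64(0.5370859499999999), np.float64(0.29314155), 0.28) [ 0.2886  0.2875 -0.2442] None
```

>>> drive_tool --targets '[{"claw": 1, "x": 0, "y": 0, "z": -0.04, "rx": 0, "ry": 0, "rz": 0}, {"claw": 1, "x": 0.03, "y": 0.01, "z": -0.09, "rx": 0, "ry": 0, "rz": -0.15}, {"claw": 1, "x": 0.08, "y": 0.03, "z": -0.12, "rx": 0, "ry": 0, "rz": -0.33}, {"claw": 1, "x": 0.13, "y": 0.05, "z": -0.15, "rx": 0, "ry": 0, "rz": -0.51}, {"claw": 1, "x": 0.18, "y": 0.07, "z": -0.18, "rx": 0, "ry": 0, "rz": -0.69}, {"claw": 1, "x": 0.205, "y": 0.1, "z": -0.21, "rx": 0, "ry": 0, "rz": -0.87}, {"claw": 1, "x": 0.225, "y": 0.135, "z": -0.23, "rx": 0, "ry": 0, "rz": -1.05}, {"claw": 1, "x": 0.247, "y": 0.174, "z": -0.245, "rx": 0, "ry": 0, "rz": -1.23}, {"claw": 1, "x": 0.26, "y": 0.22, "z": -0.245, "rx": 0, "ry": 0, "rz": -1.41}, {"claw": 1, "x": 0.275, "y": 0.26, "z": -0.245, "rx": 0, "ry": 0, "rz": -1.59}]'

```text
time_s: 30.6
position: [0.5208, 0.2689, 0.4395]
tool_rot: [-0.0, -0.271, 0.962, -0.0]
force: [1.5, 0.2, -1.3]
finger_gap: 0.0115
grasp_force: 30.0
```

>>> drive_tool --targets '[{"claw": 1, "x": 0, "y": 0, "z": 0, "rx": 0, "ry": 0, "rz": -0.15}, {"claw": 1, "x": 0, "y": 0, "z": 0, "rx": 0, "ry": 0, "rz": -0.27}, {"claw": 1, "x": 0, "y": 0, "z": 0, "rx": 0, "ry": 0, "rz": -0.27}, {"claw": 1, "x": 0, "y": 0, "z": 0, "rx": 0, "ry": 0, "rz": -0.27}]'

```text
time_s: 31.1
position: [0.52, 0.2675, 0.4396]
tool_rot: [-0.0, -0.394, 0.919, 0.0]
force: [0.2, 0.0, -1.2]
finger_gap: 0.0113
grasp_force: 30.0
```

```bash
python3 - <<'E'
from h import *
s=monitor.state();print(s['finger_gap'],s['grasp_force'],s['position'],tool([*pk('green'),.07],np.radians(136.63)))
E
```

```text
0.011322576881005745 29.9997416138649 [0.52   0.2675 0.4396] (array([-0.0305,  0.0052,  0.2106]), np.float64(-0.003080409403326989))
```

```bash
python3 - <<'E'
from h import *
c=vision.calibration('top');K=np.array(c['camera_matrix']);E=np.array(c['extrinsics']);Ei=np.linalg.inv(E)
for th in (1.5,1.55,1.6,1.65):
    x=.09-.18*np.cos(th);z=.026+.18*np.sin(th)
    for n,o,s in (('in',0,0),('out',.022,0),('inL',0,.09),('inR',0,-.09)):
        P=np.r_[C+(x+o*np.sin(th))*cx+s*cy,z+o*np.cos(th),1];q=K@(Ei@P)[:3];print(th,n,(q[:2]/q[2]).round(1),end=' ')
    print()
im=cv2.imread('pics/t6.png');cv2.imwrite('pics/lid.png',cv2.resize(im[165:245,225:345],None,fx=5,fy=5))
E
```

```text
1.5 in [265.1 204.3] 1.5 out [258.3 198. ] 1.5 inL [238.6 232.8] 1.5 inR [291.1 176.3] 
1.55 in [262.3 201.7] 1.55 out [255.5 195.5] 1.55 inL [235.7 230.2] 1.55 inR [288.3 173.8] 
1.6 in [259.6 199.2] 1.6 out [252.9 193.1] 1.6 inL [233.  227.7] 1.6 inR [285.6 171.4] 
1.65 in [256.9 196.7] 1.65 out [250.3 190.8] 1.65 inL [230.3 225.1] 1.65 inR [282.8 169. ]
```

View pics/lid.png

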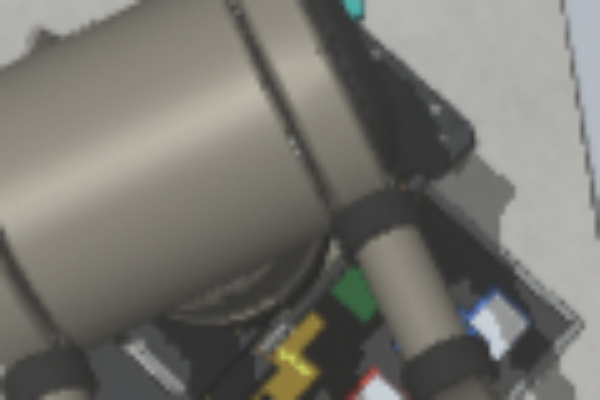

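The arm hides the lid in this crop, but from the earlier top view the lid stands near 1.5 rad. That leaves about 1 cm at the green pocket, and a light touch would only open it a little further. Lowering green.

>>> drive_tool --targets '[{"claw": 1, "x": -0.0315, "y": 0.005, "z": 0.03, "rx": 0, "ry": 0, "rz": 0}, {"claw": 1, "x": -0.0315, "y": 0.005, "z": 0.07, "rx": 0, "ry": 0, "rz": 0}, {"claw": 1, "x": -0.0315, "y": 0.005, "z": 0.12, "rx": 0, "ry": 0, "rz": 0}, {"claw": 1, "x": -0.0315, "y": 0.005, "z": 0.16, "rx": 0, "ry": 0, "rz": 0}, {"claw": 1, "x": -0.0315, "y": 0.005, "z": 0.19, "rx": 0, "ry": 0, "rz": 0}, {"claw": 1, "x": -0.0315, "y": 0.005, "z": 0.212, "rx": 0, "ry": 0, "rz": 0}, {"claw": 1, "x": -0.0315, "y": 0.005, "z": 0.212, "rx": 0, "ry": 0, "rz": 0}, {"claw": 1, "x": -0.0315, "y": 0.005, "z": 0.212, "rx": 0, "ry": 0, "rz": 0}]'

```text
time_s: 32.1
position: [0.5384, 0.2941, 0.2288]
tool_rot: [0.001, -0.395, 0.919, 0.0]
force: [-0.5, 0.9, -0.9]
finger_gap: 0.0116
grasp_force: 30.0
```

```bash
python3 - <<'E'
from h import *
s=monitor.state();print(s['finger_gap'],s['force'],s['position'],tool([*pk('green'),.0437],np.radians(136.63)))
E
```

```text
0.011553464266868905 [-0.4955  0.9018 -0.9306] [0.5384 0.2941 0.2288] (array([0.0019, 0.0005, 0.0261]), np.float64(-0.001424412341343828))
```

>>> drive_tool --targets '[{"claw": 1, "x": 0.001, "y": 0.0, "z": 0.006, "rx": 0, "ry": 0, "rz": 0}, {"claw": 1, "x": 0.001, "y": 0.0, "z": 0.011, "rx": 0, "ry": 0, "rz": 0}, {"claw": 1, "x": 0.001, "y": 0.0, "z": 0.015, "rx": 0, "ry": 0, "rz": 0}, {"claw": 1, "x": 0.001, "y": 0.0, "z": 0.019, "rx": 0, "ry": 0, "rz": 0}, {"claw": 1, "x": 0.001, "y": 0.0, "z": 0.022, "rx": 0, "ry": 0, "rz": 0}, {"claw": 1, "x": 0.001, "y": 0.0, "z": 0.024, "rx": 0, "ry": 0, "rz": 0}, {"claw": 1, "x": 0.001, "y": 0.0, "z": 0.025, "rx": 0, "ry": 0, "rz": 0}]'

```text
time_s: 32.98
position: [0.5374, 0.2932, 0.2027]
tool_rot: [-0.0, -0.395, 0.918, 0.0]
force: [-2.9, -1.7, 5.2]
finger_gap: 0.012
grasp_force: 30.0
```

Seated at the expected height. I'll release, rise and check.

>>> drive_tool --targets '[{"claw": 0.6, "x": 0, "y": 0, "z": 0, "rx": 0, "ry": 0, "rz": 0}, {"claw": 0.6, "x": 0, "y": 0, "z": 0, "rx": 0, "ry": 0, "rz": 0}, {"claw": 0.6, "x": 0, "y": 0, "z": 0, "rx": 0, "ry": 0, "rz": 0}, {"claw": 0.6, "x": 0, "y": 0, "z": -0.05, "rx": 0, "ry": 0, "rz": 0}, {"claw": 0.6, "x": 0, "y": 0.02, "z": -0.11, "rx": 0, "ry": 0, "rz": 0}, {"claw": 0.6, "x": 0, "y": 0.04, "z": -0.17, "rx": 0, "ry": 0, "rz": 0}, {"claw": 1, "x": 0, "y": 0.04, "z": -0.23, "rx": 0, "ry": 0, "rz": 0}, {"claw": 1, "x": 0, "y": 0.04, "z": -0.23, "rx": 0, "ry": 0, "rz": 0}, {"claw": 1, "x": 0, "y": 0.04, "z": -0.23, "rx": 0, "ry": 0, "rz": 0}]'

```text
time_s: 34.1
position: [0.5081, 0.3206, 0.4323]
tool_rot: [-0.0, -0.395, 0.918, 0.0]
force: [-0.1, 0.2, -0.5]
finger_gap: 0.0115
grasp_force: 0.0
```

```bash
python3 - <<'E'
from h import *
im,K,E=grab('wrist','w9');T=pose();print(T)
s,_,_=grab('side','s9');t,_,_=grab('top','t9')
cv2.imwrite('pics/mix9.png',np.hstack([im[30:260,190:430],cv2.resize(s[140:290,250:410],None,fx=230/150,fy=230/150)]))
E
```

```text
[[-0.6873 -0.7264 -0.0023  0.5081]
 [-0.7264  0.6873 -0.0011  0.3205]
 [ 0.0024  0.001  -1.      0.4313]
 [ 0.      0.      0.      1.    ]]
```

View pics/mix9.png

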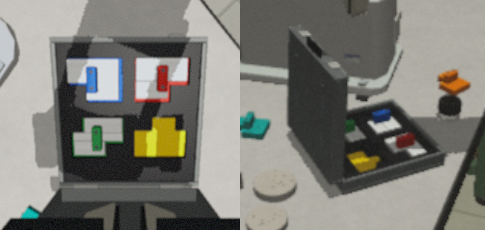

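All three gauges sit flush in their pockets, the yellow pocket is bare, and the lid stands open. Before closing I'll check that no yellow gauge was missed, then move over behind the lid.

```bash
python3 - <<'E'
from h import *
for f in ('top0','t9'):
    im=cv2.imread(f'pics/{f}.png');print(f,[(cv2.boundingRect(b)) for b in blobs(im,'yellow',smin=130,amin=8)])
im=cv2.imread('pics/side0.png');print('side',[(cv2.boundingRect(b)) for b in blobs(im,'yellow',smin=130,amin=8)])
im=cv2.imread('pics/w9.png')
for c in ['red','green','blue']: print(c,[cv2.boundingRect(b) for b in blobs(im,c,amin=30)][:3])
T=pose();d=T[:2,3]-C;print('case xy of tool',d@cx,d@cy,'tip z',T[2,3]-.178)
E
```

```text
top0 [(267, 223, 22, 23)]
t9 [(268, 226, 21, 21)]
side [(319, 238, 23, 15), (17, 383, 13, 10), (35, 375, 7, 12)]
red [(324, 89, 56, 44)]
green [(282, 156, 10, 24)]
blue [(259, 97, 28, 26), (278, 88, 35, 45)]
case xy of tool 0.02844842444579625 0.0018020198906394658 tip z 0.25280169243014144
```

>>> drive_tool --targets '[{"claw": 1, "x": 0, "y": -0.002, "z": -0.03, "rx": 0, "ry": 0, "rz": 0}, {"claw": 1, "x": -0.03, "y": -0.002, "z": -0.03, "rx": 0, "ry": 0, "rz": 0}, {"claw": 1, "x": -0.07, "y": -0.002, "z": -0.03, "rx": 0, "ry": 0, "rz": 0}, {"claw": 1, "x": -0.12, "y": -0.002, "z": -0.03, "rx": 0, "ry": 0, "rz": 0}, {"claw": 1, "x": -0.12, "y": -0.002, "z": -0.03, "rx": 0, "ry": 0, "rz": 0}, {"claw": 1, "x": -0.12, "y": -0.002, "z": -0.03, "rx": 0, "ry": 0, "rz": 0}]'

```text
time_s: 35.0
position: [0.5923, 0.4063, 0.4609]
tool_rot: [-0.002, -0.395, 0.918, -0.0]
force: [-1.0, -0.4, 0.3]
finger_gap: 0.0002
grasp_force: 0.0
```

```bash
python3 - <<'E'
from h import *
T=pose();d=T[:2,3]-C;print('case xy of tool',d@cx,d@cy,'tip z',T[2,3]-.178,monitor.state()['force'],monitor.state()['joints'])
E
```

```text
case xy of tool 0.14844508315525212 -0.00029472733971187175 tip z 0.28294749861661656 [-1.0307 -0.3621  0.2596] [ 0.4947  0.7158  0.7431 -0.0001  1.6859 -1.8892]
```

>>> drive_tool --targets '[{"claw": 1, "x": 0, "y": 0, "z": 0.05, "rx": 0, "ry": 0, "rz": 0}, {"claw": 1, "x": 0, "y": 0, "z": 0.1, "rx": 0, "ry": 0, "rz": 0}, {"claw": 1, "x": 0, "y": 0, "z": 0.116, "rx": 0, "ry": 0, "rz": 0}, {"claw": 1, "x": 0, "y": 0, "z": 0.116, "rx": 0, "ry": 0, "rz": 0}, {"claw": 1, "x": 0.01, "y": 0, "z": 0.116, "rx": 0, "ry": 0, "rz": 0}, {"claw": 1, "x": 0.02, "y": 0, "z": 0.116, "rx": 0, "ry": 0, "rz": 0}, {"claw": 1, "x": 0.028, "y": 0, "z": 0.116, "rx": 0, "ry": 0, "rz": 0}, {"claw": 1, "x": 0.036, "y": 0, "z": 0.116, "rx": 0, "ry": 0, "rz": 0}, {"claw": 1, "x": 0.044, "y": 0, "z": 0.116, "rx": 0, "ry": 0, "rz": 0}, {"claw": 1, "x": 0.052, "y": 0, "z": 0.116, "rx": 0, "ry": 0, "rz": 0}]'

```text
time_s: 36.25
position: [0.5564, 0.3686, 0.3477]
tool_rot: [0.001, -0.396, 0.918, 0.0]
force: [1.9, 1.5, 2.0]
finger_gap: 0.0004
grasp_force: 1.7
```

```bash
python3 - <<'E'
from h import *
T=pose();d=T[:2,3]-C;print('case xy of tool',d@cx,d@cy,'tip z',T[2,3]-.178,monitor.state()['force'])
E
```

```text
case xy of tool 0.0963955650413099 -0.00015330426904483282 tip z 0.16966686509564782 [1.8787 1.4557 2.0269]
```

>>> drive_tool --targets '[{"claw": 1, "x": 0.013, "y": 0, "z": 0.002, "rx": 0, "ry": 0, "rz": 0}, {"claw": 1, "x": 0.027, "y": 0, "z": 0.004, "rx": 0, "ry": 0, "rz": 0}, {"claw": 1, "x": 0.041, "y": 0, "z": 0.008, "rx": 0, "ry": 0, "rz": 0}, {"claw": 1, "x": 0.054, "y": 0, "z": 0.013, "rx": 0, "ry": 0, "rz": 0}, {"claw": 1, "x": 0.067, "y": 0, "z": 0.019, "rx": 0, "ry": 0, "rz": 0}, {"claw": 1, "x": 0.079, "y": 0, "z": 0.027, "rx": 0, "ry": 0, "rz": 0}, {"claw": 1, "x": 0.09, "y": 0, "z": 0.036, "rx": 0, "ry": 0, "rz": 0}, {"claw": 1, "x": 0.1, "y": 0, "z": 0.045, "rx": 0, "ry": 0, "rz": 0}, {"claw": 1, "x": 0.109, "y": 0, "z": 0.056, "rx": 0, "ry": 0, "rz": 0}, {"claw": 1, "x": 0.117, "y": 0, "z": 0.068, "rx": 0, "ry": 0, "rz": 0}]'

```text
time_s: 37.5
position: [0.4755, 0.2832, 0.2784]
tool_rot: [-0.0, -0.396, 0.918, -0.0]
force: [1.1, 0.0, 1.8]
finger_gap: 0.0004
grasp_force: 0.7
```

```bash
python3 - <<'E'
from h import *
T=pose();d=T[:2,3]-C;print('case xy of tool',d@cx,d@cy,'tip z',T[2,3]-.178,monitor.state()['force'])
E
```

```text
case xy of tool -0.02127131002067181 3.779471501286608e-05 tip z 0.10037272245655604 [1.1284 0.0015 1.7511]
```

>>> drive_tool --targets '[{"claw": 1, "x": 0.0065, "y": 0, "z": 0.012, "rx": 0, "ry": 0, "rz": 0}, {"claw": 1, "x": 0.012, "y": 0, "z": 0.025, "rx": 0, "ry": 0, "rz": 0}, {"claw": 1, "x": 0.014, "y": 0, "z": 0.032, "rx": 0, "ry": 0, "rz": 0}, {"claw": 1, "x": 0.016, "y": 0, "z": 0.038, "rx": 0, "ry": 0, "rz": 0}, {"claw": 1, "x": 0.018, "y": 0, "z": 0.044, "rx": 0, "ry": 0, "rz": 0}, {"claw": 1, "x": 0.019, "y": 0, "z": 0.049, "rx": 0, "ry": 0, "rz": 0}, {"claw": 1, "x": 0.019, "y": 0, "z": 0.052, "rx": 0, "ry": 0, "rz": 0}, {"claw": 1, "x": 0.019, "y": 0, "z": 0.054, "rx": 0, "ry": 0, "rz": 0}, {"claw": 1, "x": 0.019, "y": 0, "z": 0.054, "rx": 0, "ry": 0, "rz": 0}]'

```text
time_s: 38.62
position: [0.4629, 0.2699, 0.2261]
tool_rot: [0.0, -0.396, 0.918, -0.0]
force: [-4.9, -2.7, 14.6]
finger_gap: 0.0004
grasp_force: 7.0
```

>>> drive_tool --targets '[{"claw": 1, "x": 0, "y": 0, "z": -0.03, "rx": 0, "ry": 0, "rz": 0}, {"claw": 1, "x": 0.0, "y": 0, "z": -0.09, "rx": 0, "ry": 0, "rz": 0}, {"claw": 1, "x": 0.0, "y": 0.0, "z": -0.15, "rx": 0, "ry": 0, "rz": 0}, {"claw": 1, "x": 0.05, "y": 0.05, "z": -0.2, "rx": 0, "ry": 0, "rz": 0}, {"claw": 1, "x": 0.07, "y": 0.1, "z": -0.2, "rx": 0, "ry": 0, "rz": 0}, {"claw": 1, "x": 0.07, "y": 0.15, "z": -0.2, "rx": 0, "ry": 0, "rz": 0}, {"claw": 1, "x": 0.07, "y": 0.15, "z": -0.2, "rx": 0, "ry": 0, "rz": 0}]'

```text
time_s: 39.5
position: [0.3031, 0.3236, 0.4254]
tool_rot: [0.001, -0.398, 0.917, 0.001]
force: [1.0, -0.7, 0.4]
finger_gap: 0.0005
grasp_force: 0.0
```

```bash
python3 - <<'E'
from h import *
s,_,_=grab('side','s10');t,_,_=grab('top','t10');print(monitor.state()['force'],monitor.state()['position'])
cv2.imwrite('pics/mix10.png',np.hstack([cv2.resize(t[170:290,200:420],None,fx=1.7,fy=1.7),cv2.resize(s[140:300,220:460],(360,204))]))
E
```

```text
[ 0.4569  0.2498 -0.1731] [0.3058 0.3224 0.4249]
```

View pics/mix10.png

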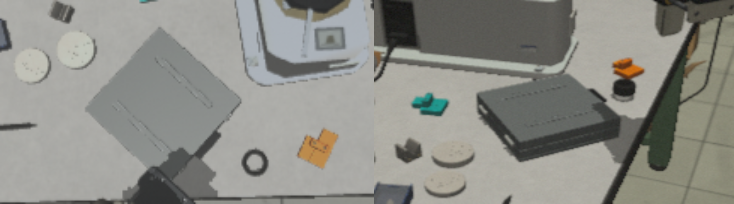

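The lid is fully shut, the loupe stands at (255,162) clear of the case, and the pen and discs are where they were. I'm handing in.

```bash
python3 -c "
from workcell import r
print(r.close_job())"
```

```text
the job is handed in; nothing more can be done
None
```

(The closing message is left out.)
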